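# Clamp the window tube onto a camera housing

## Robot

A 6-joint arm with a two-finger parallel gripper is mounted at the origin on the work surface. World frame = base frame: x ahead of the robot, y to its left, z up, the work surface at z = 0. Lengths are in m, angles in rad, forces in N, time in s.
With the tool pointing down it reaches from about 0.275 to 0.75 m from the base axis. Payload 10.2 kg.
Tool frame: the origin (TCP) lies on the centre line of the jaws, within the pads' length; the fingertips stand 17 mm ahead of it and the grasp point (between the pads) lies 2 mm behind it; z points along the fingers, x is the direction in which the jaws open and shut, and the axes are right-handed (so a half turn about z gives the same grasp; the last joint's range is limited). The gripper opens to 88 mm and grips with 3 to 60 N. Pads are 18 mm wide; open, the fingers measure 123 mm over their backs; the gripper's body (75 mm by 187 mm) begins 45 mm behind the grasp point.
Start: joints at [-1.504, 0.313, 1.498, -0, 1.331, -0.223], TCP at [0.15, -0.503, 0.256] pointing down, gripper open.
Joint ranges: [-2.94, 2.94], [-0.97, 2.17], [0.19, 2.56], [-1.23, 4.37], [0.02, 3.11], [-2.88, 2.88]. Speed limits (rad/s): [2.39, 2.39, 3.01, 3.14, 3.14, 3.14].

## Interface

Orientations are given as a unit quaternion [x, y, z, w].
In Python, from plant import ctrl gives the robot as it stands. The module is installed in compiled form; this text tells all that it offers.
- The arm moves only by the tool play_rows, never from a script. Its arguments are lists of equal length, an entry for each row: "hand": the closure, from 0 (fully open) to 1 (shut); "travel": the shift along the tool's x, y, z in units of 50 mm (1.0 is 50 mm), a list of three; "roll": the turn about the tool's z in units of 6 degrees (1.0 is 6 degrees). In form: {"hand": [hand, ...], "travel": [[dx, dy, dz], ...], "roll": [roll, ...]}. A call has 1 to 20 rows; each row is the pose to reach, as a shift and turn from the pose commanded when the call began, along the tool's axes at that moment; what a row does not reach only later rows make up. A row lasts 1/8 s, in which the tool goes at most 62.5 mm and 10.7 degrees, less where a joint would pass 70% of its speed; a pose out of reach is approached as far as the arm can. A call with a gripper value outside its range is refused whole. The fingers move at their own pace and stop on an object; the grip force is fixed at half the most. Time passes only in rows, so rows that repeat a pose let the fingers close. It gives the time, the measured TCP pose, the force and the opening at its end, in the units of the state.
- ctrl.observe(): the state, without advancing time (a new reading comes with each control period).
- ctrl.snapshot(name): name is "scene" or "side" or "wrist"; returns the picture (384x512x3 uint8, blue, green, red); there is no depth.
- ctrl.get_calibration(name): a dict with "fovy" (degrees; the focal length in pixels is half the picture's height over the tangent of half this angle, whatever the lens; pixels are square), "cx", "cy" (the principal point, pixels), "position" and "orientation" of the camera in the world; the wrist camera has in their place "tool_from_camera" (4x4, takes a point from camera to tool coordinates, whose origin is the TCP and whose axes are the tool frame's). Camera axes: x right, y up, looking along -z (the intrinsics and any distortion apply to the point x, -y, -z); pixel columns grow to the right and rows downward; lengths in m; the calibration is good to about 2 mm. The wrist camera is an equidistant fisheye: a pixel r from the principal point sees the ray r / f radians off the axis. A picture is of the moment at which its call begins: read the wrist's pose just before it. get_calibration takes no time and is no camera call.
- ctrl.hand_in(): hands the job in, once; it reports no verdict.
Trained networks look in the newest picture that a camera, given by its name, has taken for a name from the list of things; names that differ only in an ending like _2 or _b are one class to them, and where a whole thing is asked for, a point or a joint stands for the part that bears it (a point fixed in the world has none). Each returns a list of dicts, best first, with "p" (0 to 1); they miss things now and then, are a little off and sometimes report something else, mostly with a low value. They report only what shows in the picture. A call takes as long as a camera call.
- ctrl.find_in(camera, thing): "box" ([centre column, centre row, width, height] in pixels, round what is visible of it).
- ctrl.trace(camera, thing): "pixels" (384x512 bool, what is visible of it) and "box" ([centre column, centre row, width, height] in pixels, round what is visible of it).
The state is a dict: "t": time; "q": joint angles; "dq": joint speeds; "tau": joint torques, N m; "eef_pos": TCP position; "eef_rot": TCP orientation; "force": force on the tool from outside, world axes, zero at the start; "wrist_torque": the same for the moment, N m; "grip_width": finger opening in m.
Only numpy, scipy, OpenCV 4.12 (cv2) and the standard library are available. Lean on these libraries where they do the work, as an engineer would, in place of code of your own. Each camera call takes 0.05 s, during which the arm holds its last target.

## Task

Close up the camera housing: stand the flanged window tube on its gasket, slide the flange home under the fixed half of the clamp ring, then swing the hinged half round the flanges. Fold the red cam lever round until the ring is drawn shut and the lever is firmly tight, then leave it locked. Force nothing, and leave the other things on the bench where they lie.

Things in the scene. Friction and masses are not known exactly. Their poses are not given: they have to be found in the camera images.
- housing: Grey camera housing on an aluminium stand (150 x 170 x 30 mm), fixed to the bench; its steel neck ends in a flange of 58 mm diameter. Origin under the stand on the clamp ring's axis, at bench level; z up; +x points to the fixed half of the ring, and the tube goes in from the open -x side. More than 30 N from the robot on any part of housing, ring or lever is forcing it.
- seat (a point): Centre of the gasket's top, on the ring's axis, 103.5 mm above the bench. Slid in along the housing's +x with 6 to 9 N, the tube wedges under the fixed half's lip and stops up to 4 mm short of this axis, which is right: the ring centres it when drawn shut.
- fixed_half (a point): Top of the fixed half of the ring, mid-way round, 31 mm from the axis, 114.5 mm above the bench. Ring: 76 mm outer diameter, 24 mm high; this half spans 62 degrees either side of +x. Its V-groove is 62 mm wide at the root; the lip above reaches in to 49 mm diameter, so the flange cannot be lowered straight onto the seat: lower it 12 to 20 mm to the -x side, then slide it in.
- gasket: Stiff black rubber ring, 55 mm diameter, on the lower flange; origin 3 mm below its top. The shut ring loads it with about 60 N; above 100 N it is crushed.
- tube_mid (a point): Loose window tube: steel barrel 44 mm diameter, dark glass window on top, 60 mm tall, about 0.26 kg; flange 58 mm diameter at its foot (rim 3 mm thick, then sloping up to meet the barrel 7 mm above the foot). The point is on its axis, 30 mm above its foot; z is its axis. Starts upright on the bench.
- jaw: Hinged half of the ring. Origin on the hinge axis at bench level, at x = 0, y = -40 mm of the housing; z up. Yaw relative to the housing is its opening: 0 shut (lugs meet), growing anticlockwise from above; starts 1.1 to 1.6 rad. Swings with about 3 N; meets the flange about 0.1 rad before shut, then takes up to 12 N at the lug. Let go, it springs back by up to 0.05 rad, which is all right.
- jaw_lug (a point): Centre of the flat outer face of the hinged half's lug: 44 mm (radially) by 24 mm high, 102.5 mm above the bench, at x = -20, y = 96 mm of jaw. Push it along the jaw's +x to swing the half shut. On the 20 mm thick lug a keeper post of 8 mm diameter stands 13 mm up; the lever's hook catches it once the half is within 0.07 rad of shut.
- lever: Cam lever; origin on its upright pivot at x = 10, y = 66 mm of the housing, 114.5 mm above the bench. Yaw relative to the housing is its swing: starts 0 to 0.12 rad (open), grows anticlockwise from above as it is folded; its spiral hook draws the keeper post in. It comes tight anywhere from 1.4 to 2.45 rad, as the keeper's adjusting screw is set. It stays where it is left.
- lever_grip (a point): Middle of the red grip, 66 mm from the pivot, 42 degrees anticlockwise of the lever's own +x, 127.7 mm above the bench. Grip: 14 mm wide, 38 to 84 mm from the pivot, 116 to 140 mm above the bench. Pushed here the lever needs 1 to 2 N free and 3 to 10 N drawing; once the lugs meet the force rises steeply, and at 12 to 16 N it is tight.
- ring_light: Black ring light with red dots, 74 mm diameter, 20 mm high, loose; origin under its centre. Leave it alone.
- breakout_box: Black box with round sockets on one side, 100 x 64 x 26 mm, loose; origin under its centre. Leave it alone.
- circuit_card: Green circuit card, 100 x 170 x 16 mm, loose; origin under its centre. Leave it alone.

How it is judged:
On the way, in this order (a step that is already met when the one before it is completed fails the run):
1. the window tube stands upright on the gasket with its flange slid home under the fixed half of the ring (horizontal distance between tube_mid and seat below 0.006 m and z of tube_mid in the frame of seat below 0.032 m and angle between tube_mid's own z axis and vertical below 0.08 rad), for 0.2 s.
2. the hinged half is swung round onto the flanges (angle between the x axis of jaw and the x axis of housing, either way round below 0.075 rad), for 0.2 s.
At the end, for the whole second after the job is handed in: The ring is shut (hinged half within 0.015 rad) and held by the lever's hook under load (over 25 N), the lever at rest; the tube stands upright (0.05 rad) on the gasket, on the ring's axis (3 mm) and down (its middle at most 30.5 mm above the gasket's free top) (angle between the x axis of jaw and the x axis of housing, either way round below 0.015 rad and contact force between lever and anything else above 25 N and horizontal distance between tube_mid and seat below 0.003 m and z of tube_mid in the frame of seat below 0.0305 m and angle between tube_mid's own z axis and vertical below 0.05 rad and angular speed of lever below 0.05 rad/s); the robot touches nothing.
It fails at once if the robot pushes on the housing, the ring or the lever with more than 30 N (contact force between any of the fingers, the arm and housing above 30 N).
It fails at once if the gasket is crushed (over 100 N) (contact force between gasket and anything else above 100 N).
It fails at once if the ring light is moved by more than 20 mm (distance of ring_light from where it was at the start of the episode above 0.02 m).
It fails at once if the breakout box is moved by more than 20 mm (distance of breakout_box from where it was at the start of the episode above 0.02 m).
It fails at once if the circuit card is moved by more than 20 mm (distance of circuit_card from where it was at the start of the episode above 0.02 m).
It also fails if it takes over 72 s, if anything falls off the work surface, if the arm or the gripper's body presses on something with over 40 N, if the wrist force passes 120 N, or if a joint passes its speed limit or range.

## Working session

There is one attempt and no reset: what is moved stays moved. The work goes in short steps, Python scripts to look and compute and a tool call to move; the robot and the scene stay as the last step left them, time stands still between calls to the robot, and variables do not carry over. Pictures are saved under pics/ and viewed, and the job is handed in when it is done.

Besides the shell and the picture viewer there is one more tool, called after "Emit:" as a command line: name --pt "numbers of a row" for each row, then --argument value for the rest. play_rows: Moves the arm, as the interface text tells. Its arguments: {"type":"object","properties":{"hand":{"type":"array"},"travel":{"type":"array"},"roll":{"type":"array"}},"required":["hand","travel","roll"]}

```bash
mkdir -p pics; ls; python3 - <<'E'
from plant import ctrl
import cv2
s=ctrl.observe()
print({k:s[k] for k in ('t','q','eef_pos','eef_rot','force','grip_width')})
for n in ("scene","side","wrist"):
    c=ctrl.get_calibration(n); print(n,c)
    cv2.imwrite(f"pics/a_{n}.png",ctrl.snapshot(n))
E
```

```text
pics
{'t': 0.0, 'q': array([-1.50435764e+00,  3.13454205e-01,  1.49839759e+00, -2.70661812e-05,
        1.33103854e+00, -2.23419288e-01]), 'eef_pos': array([ 0.15001103, -0.50288041,  0.25517378]), 'eef_rot': array([ 8.01817235e-01, -5.97568992e-01, -4.31405094e-04, -4.84822437e-04]), 'force': array([ 0.56891615, -0.36590553,  1.0556421 ]), 'grip_width': 0.08806041867656303}
scene {'fovy': 43.19434711200853, 'cx': 261.93986847666594, 'cy': 192.95067209328315, 'position': array([1.27213942, 0.6285403 , 0.87400143]), 'orientation': array([0.18266711, 0.38932502, 0.81793503, 0.38215316])}
side {'fovy': 44.62609093824568, 'cx': 251.11396475228608, 'cy': 194.32615292928926, 'position': array([0.01264568, 0.78747429, 0.81675183]), 'orientation': array([-0.13518499,  0.41962627,  0.85263703, -0.28044414])}
wrist {'fovy': 65.70646984690485, 'cx': 257.5840186524315, 'cy': 200.58700022166923, 'tool_from_camera': array([[ 9.99999895e-01,  4.01945711e-04, -2.20700849e-04,
        -3.35332472e-04],
       [ 3.23317678e-04, -9.59347364e-01, -2.82227798e-01,
        -7.24785545e-02],
       [-3.25169030e-04,  2.82227697e-01, -9.59347393e-01,
        -1.28633639e-01],
       [ 0.00000000e+00,  0.00000000e+00,  0.00000000e+00,
         1.00000000e+00]])}
```

View pics/a_scene.png

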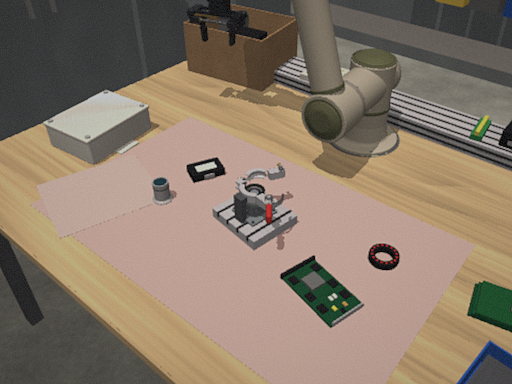

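View pics/a_side.png

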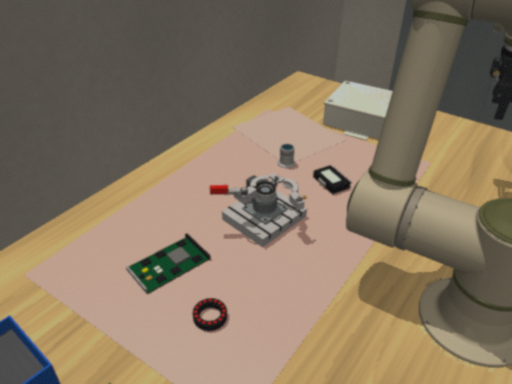

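View pics/a_wrist.png

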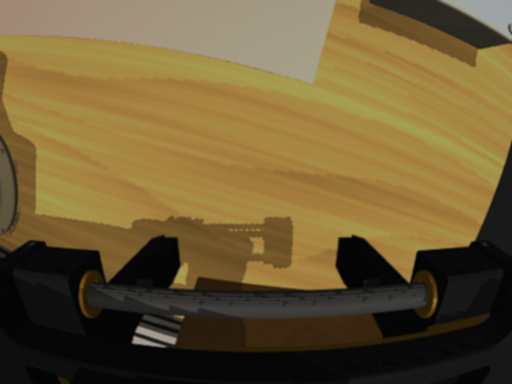

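```bash
cat > h.py <<'E'
from plant import ctrl
import cv2, numpy as np
from scipy.spatial.transform import Rotation as R
from scipy.optimize import least_squares
def cam(n,st=None):
    c=ctrl.get_calibration(n); f=192/np.tan(np.radians(c['fovy'])/2)
    if n=='wrist':
        st=st or ctrl.observe(); T=np.eye(4);T[:3,:3]=R.from_quat(st['eef_rot']).as_matrix();T[:3,3]=st['eef_pos']
        W=T@c['tool_from_camera']; return dict(f=f,cx=c['cx'],cy=c['cy'],p=W[:3,3],R=W[:3,:3],fe=True)
    return dict(f=f,cx=c['cx'],cy=c['cy'],p=np.array(c['position']),R=R.from_quat(c['orientation']).as_matrix(),fe=False)
def proj(c,P):
    P=np.atleast_2d(P); q=(P-c['p'])@c['R']; x,y,z=q[:,0],-q[:,1],-q[:,2]
    if c['fe']:
        r=np.hypot(x,y)+1e-12; th=np.arctan2(r,z); return np.c_[c['cx']+c['f']*th*x/r,c['cy']+c['f']*th*y/r]
    return np.c_[c['cx']+c['f']*x/z,c['cy']+c['f']*y/z]
def ray(c,uv):
    a=(uv[0]-c['cx'])/c['f'];b=(uv[1]-c['cy'])/c['f']
    if c['fe']:
        r=np.hypot(a,b)+1e-12; d=np.array([np.sin(r)*a/r,np.sin(r)*b/r,np.cos(r)])
    else: d=np.array([a,b,1.])
    d=c['R']@np.array([d[0],-d[1],-d[2]]); return d/np.linalg.norm(d)
def atz(c,uv,z):
    d=ray(c,uv); return c['p']+d*(z-c['p'][2])/d[2]
def crop(img,u,v,w,h,s,name):
    u0=max(0,int(u-w/2));v0=max(0,int(v-h/2))
    cv2.imwrite(name,cv2.resize(img[v0:v0+h,u0:u0+w],None,fx=s,fy=s,interpolation=cv2.INTER_CUBIC)); return u0,v0
E
python3 - <<'E'
from h import *
for n in ("scene","side"):
    im=ctrl.snapshot(n)
    c=cam(n)
    for t in ("housing","tube_mid","jaw","jaw_lug","lever","lever_grip","ring_light","breakout_box","circuit_card","gasket","fixed_half"):
        r=ctrl.find_in(n,t)
        print(n,t,[(np.round(x['box'],1).tolist(),round(x['p'],2)) for x in r[:2]], atz(c,r[0]['box'][:2],0.02).round(3) if r else '')
    if n=="scene": print(crop(im,255,200,100,100,6,"pics/b_scene.png"))
    else: print(crop(im,265,205,130,100,6,"pics/b_side.png"))
E
```

```text
scene housing [([254.8, 208.9, 85.4, 88.1], 0.85), ([272.5, 207.2, 16.7, 31.2], 0.16)] [ 0.528 -0.017  0.02 ]
scene tube_mid [([162.9, 190.4, 18.0, 25.0], 0.86)] [ 0.634 -0.266  0.02 ]
scene jaw [([264.9, 174.8, 36.7, 14.5], 0.78), ([271.3, 207.8, 15.8, 27.9], 0.24)] [ 0.394 -0.093  0.02 ]
scene jaw_lug [([264.1, 171.3, 38.8, 14.8], 0.87)] [ 0.382 -0.106  0.02 ]
scene lever [([273.1, 207.5, 18.6, 27.4], 0.59), ([254.7, 205.4, 87.8, 85.4], 0.27)] [0.492 0.018 0.02 ]
scene lever_grip [([271.9, 210.2, 19.5, 27.7], 0.51)] [0.503 0.022 0.02 ]
scene ring_light [([384.5, 256.3, 31.3, 26.2], 0.76)] [0.46  0.336 0.02 ]
scene breakout_box [([206.9, 170.3, 38.7, 26.5], 0.57)] [ 0.487 -0.239  0.02 ]
scene circuit_card [([321.9, 292.0, 81.6, 73.2], 0.8), ([254.6, 207.9, 84.0, 86.4], 0.34)] [0.647 0.282 0.02 ]
scene gasket [([252.8, 188.2, 22.5, 7.8], 0.41), ([273.4, 208.1, 19.7, 33.6], 0.27)] [ 0.464 -0.079  0.02 ]
scene fixed_half [([254.4, 205.2, 87.9, 87.5], 0.93)] [ 0.517 -0.027  0.02 ]
(205, 150)
side housing [([259.3, 210.8, 98.0, 69.3], 0.62)] [ 0.56  -0.002  0.02 ]
side tube_mid [([287.3, 157.1, 20.0, 25.9], 0.57)] [ 0.642 -0.266  0.02 ]
side jaw [([290.9, 194.1, 30.4, 35.0], 0.65)] [ 0.531 -0.113  0.02 ]
side jaw_lug [([290.8, 192.2, 29.0, 38.7], 0.84), ([267.4, 188.2, 22.0, 13.3], 0.62)] [ 0.536 -0.121  0.02 ]
side lever [([230.6, 193.1, 41.2, 19.3], 0.97)] [ 0.669 -0.017  0.02 ]
side lever_grip [([230.8, 193.8, 38.4, 17.7], 0.69)] [ 0.667 -0.015  0.02 ]
side ring_light [([209.4, 315.1, 37.5, 36.4], 0.98)] [0.446 0.338 0.02 ]
side breakout_box [([335.2, 179.8, 42.1, 29.5], 0.56)] [ 0.465 -0.248  0.02 ]
side circuit_card [([167.4, 264.5, 84.6, 59.8], 0.79)] [0.618 0.286 0.02 ]
side gasket [([265.6, 187.7, 22.5, 14.6], 0.67)] [ 0.605 -0.096  0.02 ]
side fixed_half [] 
(200, 155)
```

View pics/b_scene.png

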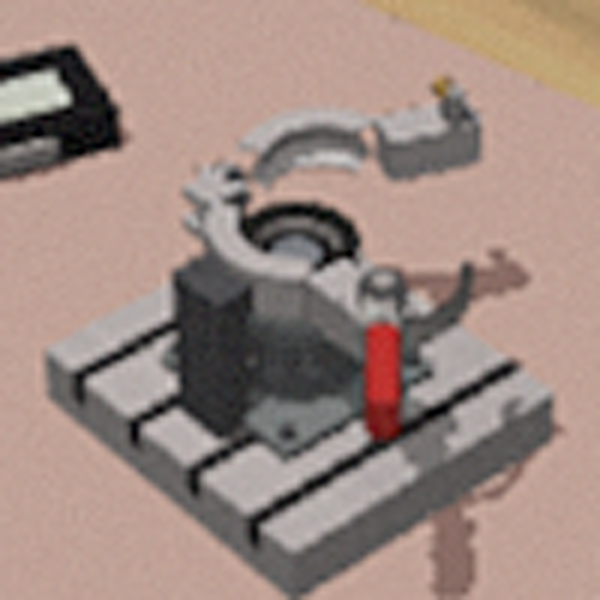

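View pics/b_side.png

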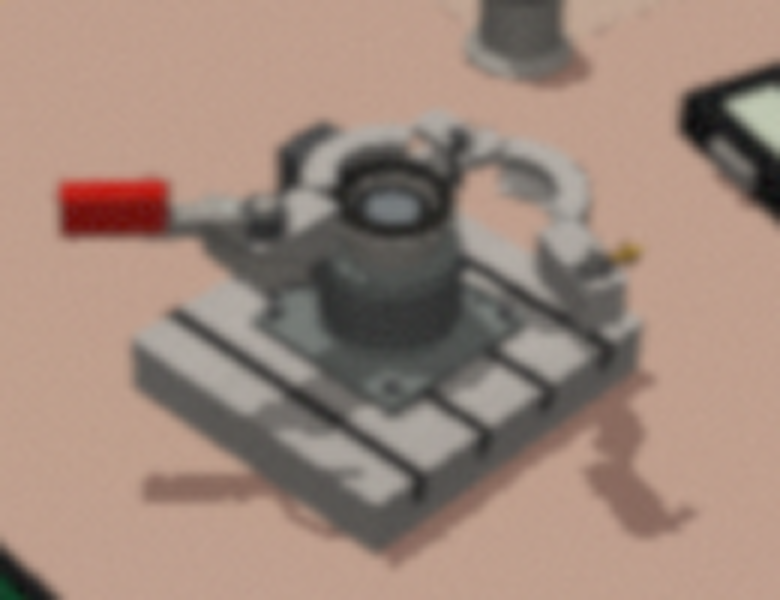

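```bash
python3 - <<'E'
from h import *
S=cam('scene');D=cam('side')
print('gasket',atz(S,(255,190.5),.1035),atz(D,(265.3,188.8),.1035))
print('pivot',atz(S,(268.8,196),.125),atz(D,(244.2,190),.125))
print('hinge',atz(S,(241,181),.116),atz(D,(276.5,178),.116))
print('grip',atz(S,(268.6,208),.1277+.0),atz(D,(219,189.5),.1277))
# stand top corners z=.03
for uv in [(212.7,210),(253.5,243),(297,217.5)]: print('S top',atz(S,uv,.03))
for uv in [(222.7,213),(263.5,240),(306.5,209.5)]: print('D top',atz(D,uv,.03))
for t,uv,uv2 in [('tube foot',(162.9,199.5),(287.3,166))]: print(t,atz(S,uv,0.003),atz(D,uv2,0.003))
print('tube top',atz(S,(161,181),.06),atz(D,(287.5,147.5),.06))
E
```

```text
gasket [0.5466259  0.00066231 0.1035    ] [0.54096869 0.00108573 0.1035    ]
pivot [0.56155113 0.05778194 0.125     ] [0.56370283 0.05963081 0.125     ]
hinge [ 0.55189781 -0.04180396  0.116     ] [ 0.53500086 -0.04009615  0.116     ]
grip [0.59883847 0.08760503 0.1277    ] [0.61211259 0.09756212 0.1277    ]
S top [ 0.61198328 -0.09148074  0.03      ]
S top [0.63594161 0.07140614 0.03      ]
S top [0.49249879 0.09728274 0.03      ]
D top [0.62463248 0.07279838 0.03      ]
D top [0.47999833 0.09315799 0.03      ]
D top [ 0.45601235 -0.07038866  0.03      ]
tube foot [ 0.64840046 -0.2528569   0.003     ] [ 0.62785012 -0.24631694  0.003     ]
tube top [ 0.63979218 -0.25964839  0.06      ] [ 0.6384736  -0.25846137  0.06      ]
```

```bash
cat >> h.py <<'E'
import json
# commanded pose tracking: pose = (x,y,z,theta); tool down
def load(): return json.load(open('cmd.json'))
def save(p): json.dump(list(map(float,p)),open('cmd.json','w'))
def axes(th): return np.array([[np.cos(th),np.sin(th),0],[np.sin(th),-np.cos(th),0],[0,0,-1]])
def to(targets,start=None):
    p=start or load(); A=axes(p[3])
    for t in targets:
        d=A@(np.array(t[:3])-p[:3])/.05; print(np.round(d,3).tolist(), round(-np.degrees(t[3]-p[3])/6,3))
def did(travel,roll):
    p=load(); A=axes(p[3]); n=np.array(p[:3])+A.T@np.array(travel)*.05; save([*n,p[3]-np.radians(roll*6)]); 
    s=ctrl.observe(); q=R.from_quat(s['eef_rot']).as_matrix()
    print('cmd',np.round(load(),4),'meas',s['eef_pos'].round(4),round(np.arctan2(q[1,0],q[0,0]),4),'F',s['force'].round(2),'w',round(s['grip_width'],4),'t',s['t'])
E
python3 - <<'E'
from h import *
save([.15,-.503,.256,np.arctan2(-2*.801817*.597569,.801817**2-.597569**2)])
q=R.from_quat(ctrl.observe()['eef_rot']).as_matrix();print(load(),np.arctan2(q[1,0],q[0,0]))
to([(.525,.02,.32,.64)])
E
```

```text
[0.15, -0.503, 0.256, -1.2809322058739723] -1.2810615698753498
[-7.88, -10.177, -1.28] -18.344
```

Emit:
play_rows --hand '[0, 0, 0, 0, 0, 0, 0, 0, 0, 0, 0, 0, 0, 0, 0]' --pt "-7.88 -10.18 -1.28" --pt "-7.88 -10.18 -1.28" --pt "-7.88 -10.18 -1.28" --pt "-7.88 -10.18 -1.28" --pt "-7.88 -10.18 -1.28" --pt "-7.88 -10.18 -1.28" --pt "-7.88 -10.18 -1.28" --pt "-7.88 -10.18 -1.28" --pt "-7.88 -10.18 -1.28" --pt "-7.88 -10.18 -1.28" --pt "-7.88 -10.18 -1.28" --pt "-7.88 -10.18 -1.28" --pt "-7.88 -10.18 -1.28" --pt "-7.88 -10.18 -1.28" --pt "-7.88 -10.18 -1.28" --roll '[-18.34, -18.34, -18.34, -18.34, -18.34, -18.34, -18.34, -18.34, -18.34, -18.34, -18.34, -18.34, -18.34, -18.34, -18.34]'

```text
t: 3.22
eef_pos: [0.525, 0.0192, 0.3199]
eef_rot: [0.95, 0.314, 0.0, 0.0]
force: [-0.1, 0.4, 1.0]
grip_width: 0.0879
```

```bash
python3 - <<'E'
from h import *
did([-7.88,-10.18,-1.28],-18.34)
im=ctrl.snapshot('wrist'); cv2.imwrite('pics/c_w.png',cv2.resize(im,None,fx=1.5,fy=1.5,interpolation=cv2.INTER_CUBIC))
E
```

```text
cmd [0.5252 0.02   0.32   0.6396] meas [0.525  0.0192 0.3199] 0.6382 F [-0.13  0.4   1.01] w 0.0879 t 3.225
```

View pics/c_w.png

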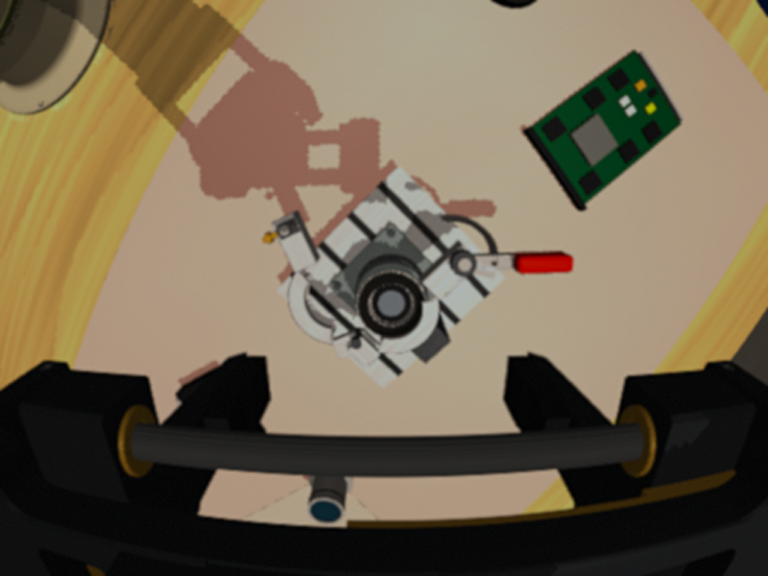

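```bash
python3 - <<'E'
from h import *
im=ctrl.snapshot('wrist'); W=cam('wrist'); crop(im,260,185,150,120,5,'pics/c_w2.png')
for n,uv,z in [('gasket',(390,302),.1035),('pivot',(463,262),.125),('grip',(543,263),.14),('post',(286,230),.1275),('hinge',(355,341),.116),('tubetop',(325,510),.06)]:
    print(n,atz(W,(uv[0]/1.5,uv[1]/1.5),z).round(4))
E
```

```text
gasket [ 0.5448 -0.0025  0.1035]
pivot [0.566 0.06  0.125]
grip [0.6107 0.0971 0.14  ]
post [0.4461 0.0018 0.1275]
hinge [ 0.5395 -0.0425  0.116 ]
tubetop [ 0.6434 -0.26    0.06  ]
```

View pics/c_w2.png

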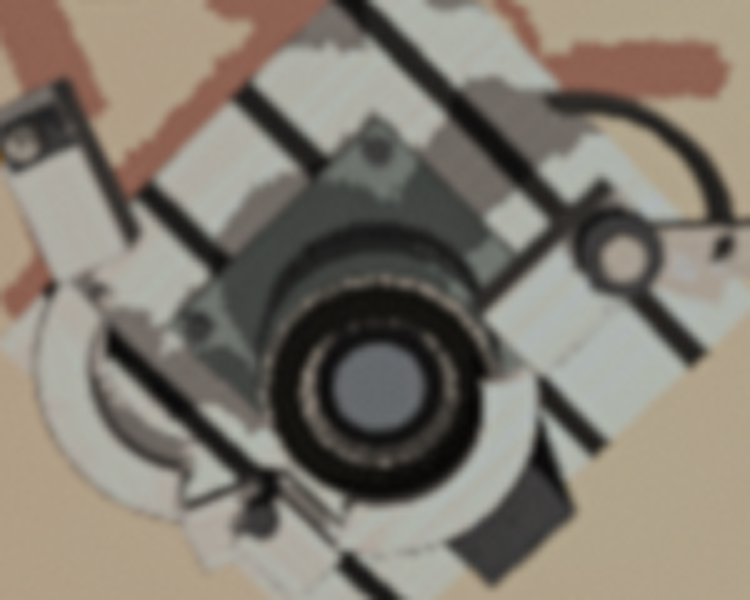

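```bash
cat > fit.py <<'E'
from h import *
W=cam('wrist');S=cam('scene');D=cam('side')
obs=[(W,(260.2,202.4),(0,0,.1035),1),(W,(237.4,228),(0,-.040,.1165),1),(W,(309.4,175.4),(.010,.066,.128),1),
(S,(255,190.5),(0,0,.1035),2),(D,(265.3,188.8),(0,0,.1035),2),(S,(268.8,195.5),(.010,.066,.128),2),(D,(244.2,189.5),(.010,.066,.128),2)]
# stand corners +-75,+-85 with unknown offsets
cor=[(S,(212.7,210),(1,-1)),(S,(253.5,243),(1,1)),(S,(297,217.5),(-1,1)),(D,(222.7,213),(1,1)),(D,(263.5,240),(-1,1)),(D,(306.5,209.5),(-1,-1))]
def T(p,X): 
    c,s=np.cos(p[2]),np.sin(p[2]); return np.array([p[0]+c*X[0]-s*X[1],p[1]+s*X[0]+c*X[1],X[2]])
def res(p):
    r=[]
    for C,uv,X,w in obs: r+=list((proj(C,T(p,X))[0]-uv)*w)
    for C,uv,X in cor: r+=list(proj(C,T(p,(X[0]*.075+p[3],X[1]*.085+p[4],.03)))[0]-uv)
    return np.array(r)
o=least_squares(res,[.544,0,-.145,0,0],loss='soft_l1')
print(o.x.round(4)); print(res(o.x).reshape(-1,2).round(1).tolist())
P=o.x
for jz,uv in [(.1275,(189.4,154))]:
    X=atz(W,uv,jz); d=X[:2]-T(P,(0,-.04,0))[:2]; print('post in world',X,'r',np.hypot(*d),'ang rel housing',np.arctan2(d[1],d[0])-P[2])
X=atz(W,(543/1.5,263/1.5),.14);d=X[:2]-T(P,(.01,.066,0))[:2];print('grip r',np.hypot(*d),'lever',np.arctan2(d[1],d[0])-P[2]-np.radians(42))
E
python3 fit.py
```

```text
[ 5.454e-01 -3.200e-03 -1.434e-01 -3.000e-04  1.600e-03]
[[-0.2, -0.4], [-0.8, -0.3], [-0.8, -1.5], [-1.6, -1.7], [-0.9, -2.9], [0.3, 1.3], [-1.2, -0.8], [-0.1, -1.7], [1.3, -0.9], [0.9, -2.5], [-1.8, -1.2], [-1.1, -0.5], [-0.0, -1.3]]
post in world [4.45384135e-01 3.98279157e-04 1.27500000e-01] r 0.10367595767191241 ang rel housing 2.8558346502345344
grip r 0.0585807396448545 lever 0.07921599217630249
```

```bash
python3 - <<'E'
from h import *
to([(.640,-.259,.22,.64)])
E
```

```text
[-1.488, 5.849, 2.0] -0.004
```

Emit:
play_rows --hand '[0, 0, 0, 0, 0, 0, 0, 0]' --pt "-1.5 5.85 2.0" --pt "-1.5 5.85 2.0" --pt "-1.5 5.85 2.0" --pt "-1.5 5.85 2.0" --pt "-1.5 5.85 2.0" --pt "-1.5 5.85 2.0" --pt "-1.5 5.85 2.0" --pt "-1.5 5.85 2.0" --roll '[0, 0, 0, 0, 0, 0, 0, 0]'

```text
t: 4.32
eef_pos: [0.6397, -0.2582, 0.2212]
eef_rot: [0.949, 0.315, 0.001, 0.001]
force: [-0.9, -0.0, 0.0]
grip_width: 0.0879
```

```bash
python3 - <<'E'
from h import *
did([-1.5,5.85,2.0],0)
im=ctrl.snapshot('wrist'); W=cam('wrist'); cv2.imwrite('pics/d_w.png',cv2.resize(im,None,fx=1.5,fy=1.5,interpolation=cv2.INTER_CUBIC))
r=ctrl.trace('wrist','tube_mid')
for x in r[:1]: print(x['box'],x['p'],atz(W,x['box'][:2],.06))
print(proj(W,[(.64,-.259,.06),(.64,-.259,0)]))
E
```

```text
cmd [ 0.6396 -0.2594  0.22    0.6396] meas [ 0.6397 -0.2582  0.2212] 0.641 F [-0.93 -0.04  0.03] w 0.0879 t 4.325
[257.5, 187.4, 48.8, 58.1] 0.79 [ 0.63887616 -0.25730816  0.06      ]
[[257.39037793 189.35633799]
 [257.37276482 176.97082901]]
```

View pics/d_w.png

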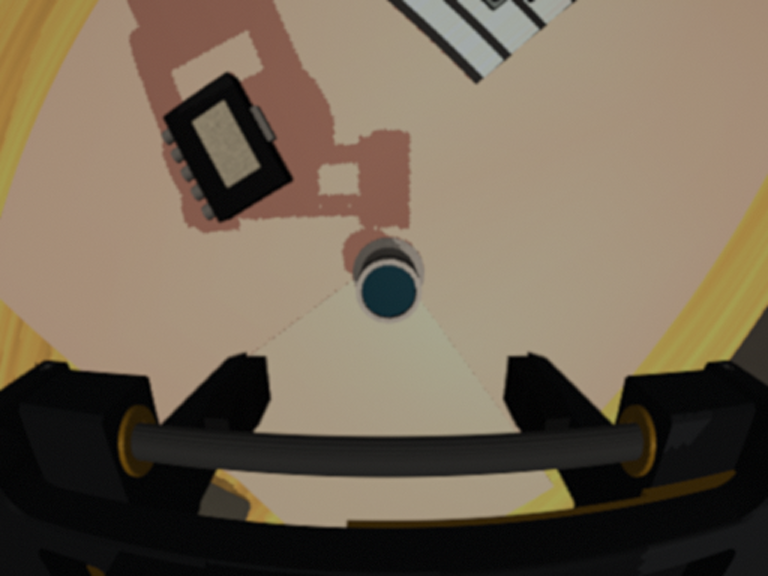

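```bash
python3 - <<'E'
from h import *
to([(.644,-.2614,.09,.64),(.644,-.2614,.036,.64)])
E
```

```text
[0.047, 0.085, 2.6] -0.004
[0.047, 0.085, 3.68] -0.004
```

Emit:
play_rows --hand '[0, 0, 0, 0, 0, 0, 1, 1, 1, 1, 1, 1, 1]' --pt "0.05 0.08 1.0" --pt "0.05 0.08 2.0" --pt "0.05 0.08 2.6" --pt "0.05 0.08 3.2" --pt "0.05 0.08 3.68" --pt "0.05 0.08 3.68" --pt "0.05 0.08 3.68" --pt "0.05 0.08 3.68" --pt "0.05 0.08 3.68" --pt "0.05 0.08 3.68" --pt "0.05 0.08 3.68" --pt "0.05 0.08 3.68" --pt "0.05 0.08 3.68" --roll '[0, 0, 0, 0, 0, 0, 0, 0, 0, 0, 0, 0, 0]'

```text
t: 6.05
eef_pos: [0.644, -0.2613, 0.0359]
eef_rot: [0.949, 0.314, 0.0, 0.0]
force: [-0.5, 1.0, 1.3]
grip_width: 0.0432
```

```bash
python3 - <<'E'
from h import *
did([.05,.08,3.68],0)
im=ctrl.snapshot('wrist');cv2.imwrite('pics/e_w.png',im[200:384,100:420].repeat(2,0).repeat(2,1))
E
```

```text
cmd [ 0.644  -0.2611  0.036   0.6396] meas [ 0.644  -0.2613  0.0359] 0.6396 F [-0.52  1.04  1.32] w 0.0432 t 6.05
```

View pics/e_w.png

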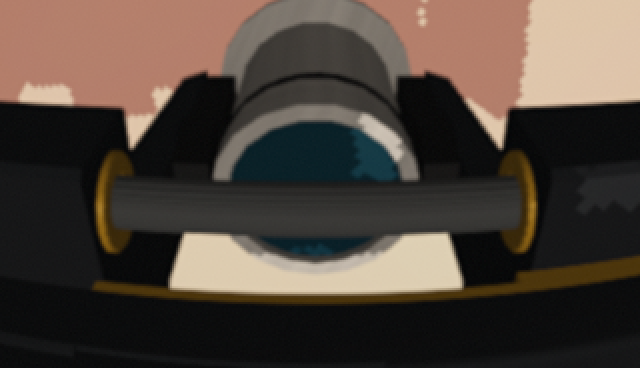

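```bash
python3 - <<'E'
from h import *
W=cam('wrist');s=ctrl.observe();A=axes(.6396)
for uv in [(316.5,103),(316,262),(213,170),(420,170),(300,258)]:
    X=atz(W,(uv[0]/2+100,uv[1]/2+200),.06); print((A@(X-s['eef_pos'])*1000).round(1))
for uv in [(316.5,-2),]:
    X=atz(W,(uv[0]/2+100,uv[1]/2+200),.003); print((A@(X-s['eef_pos'])*1000).round(1))
E
```

```text
[  0.  -21.7 -24.1]
[ -0.   19.4 -24.1]
[-21.5  -5.8 -24.1]
[ 21.6  -5.7 -24.1]
[ -3.7  18.2 -24.1]
[  0.2 -26.6  32.9]
```

```bash
python3 - <<'E'
from h import *
to([(.644,-.2611,.22,.6396),(.529,-.0002,.22,.64),(.529,-.0002,.16,.64)])
E
```

```text
[0.001, 0.0, -3.68] 0.0
[1.27, -5.559, -3.68] -0.004
[1.27, -5.559, -2.48] -0.004
```

Emit:
play_rows --hand '[1, 1, 1, 1, 1, 1, 1, 1, 1, 1, 1, 1, 1]' --pt "0 0 -1.2" --pt "0 0 -2.4" --pt "0 0 -3.68" --pt "0.25 -1.1 -3.68" --pt "0.5 -2.2 -3.68" --pt "0.76 -3.3 -3.68" --pt "1.0 -4.4 -3.68" --pt "1.2 -5.3 -3.68" --pt "1.27 -5.56 -3.68" --pt "1.27 -5.56 -3.1" --pt "1.27 -5.56 -2.68" --pt "1.27 -5.56 -2.68" --pt "1.27 -5.56 -2.68" --roll '[0, 0, 0, 0, 0, 0, 0, 0, 0, 0, 0, 0, 0]'

```text
t: 7.72
eef_pos: [0.5295, -0.0008, 0.1704]
eef_rot: [0.949, 0.314, 0.0, 0.0]
force: [0.5, -0.3, -2.7]
grip_width: 0.0429
```

```bash
python3 - <<'E'
from h import *
did([1.27,-5.56,-2.68],0)
im=ctrl.snapshot('wrist');cv2.imwrite('pics/f_w.png',cv2.resize(im,None,fx=1.5,fy=1.5,interpolation=cv2.INTER_CUBIC))
im=ctrl.snapshot('side');crop(im,265,190,100,80,8,'pics/f_d.png')
im=ctrl.snapshot('scene');crop(im,255,190,100,80,8,'pics/f_s.png')
E
```

```text
cmd [ 5.290e-01 -2.000e-04  1.700e-01  6.396e-01] meas [ 0.5295 -0.0008  0.1704] 0.6391 F [ 0.51 -0.29 -2.72] w 0.0429 t 7.725
```

View pics/f_w.png

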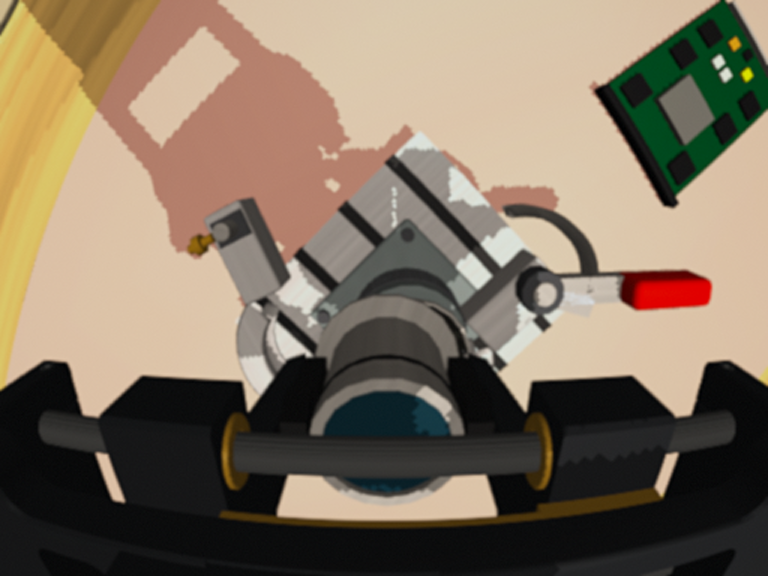

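View pics/f_d.png

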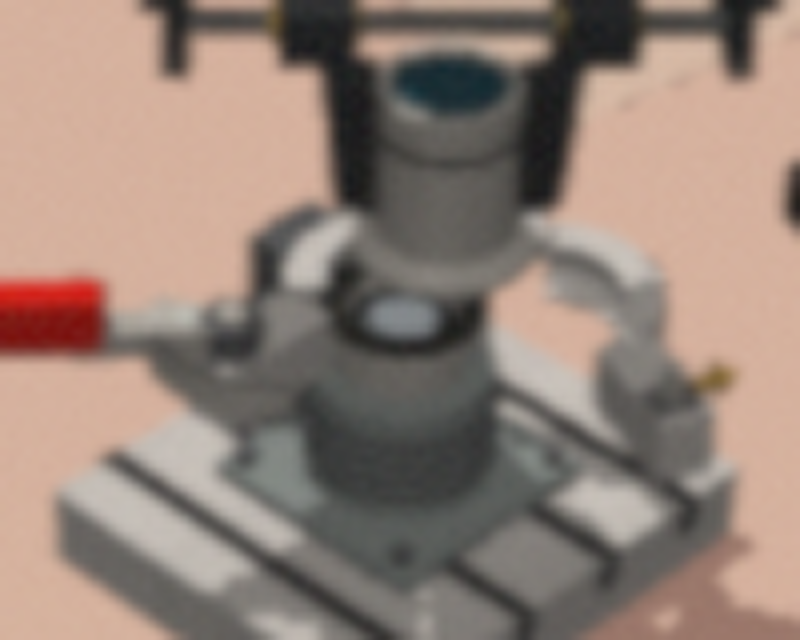

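View pics/f_s.png

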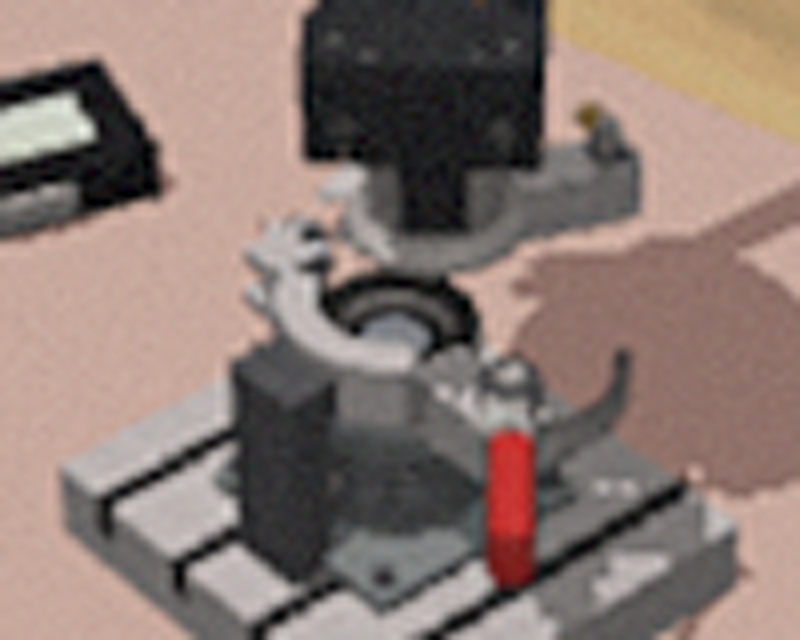

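```bash
python3 - <<'E'
from h import *
S=cam('scene');D=cam('side');s=ctrl.observe();e=s['eef_pos']
a=np.linspace(0,2*np.pi,200)
def circ(c,x,y,z,r,off): 
    p=proj(c,np.c_[x+r*np.cos(a),y+r*np.sin(a),0*a+z]); p=(p-off)*8
    return 'L %.0f R %.0f T %.0f B %.0f'%(p[:,0].min(),p[:,0].max(),p[:,1].min(),p[:,1].max())
z=e[2]-.036
print('side flange foot',circ(D,e[0],e[1],z,.029,(215,150)),'top',circ(D,e[0],e[1],z+.06,.022,(215,150)),'gasket',circ(D,.545,-.0025,.1035,.0275,(215,150)))
print('scene flange foot',circ(S,e[0],e[1],z,.029,(205,150)),'gasket',circ(S,.545,-.0025,.1035,.0275,(205,150)))
E
```

```text
side flange foot L 345 R 532 T 188 B 297 top L 371 R 517 T 40 B 121 gasket L 312 R 485 T 249 B 353
scene flange foot L 340 R 524 T 165 B 276 gasket L 309 R 482 T 264 B 373
```

Emit:
play_rows --hand '[1, 1, 1, 1, 1]' --pt "0 0 0.3" --pt "0 0 0.5" --pt "0 0 0.58" --pt "0 0 0.58" --pt "0 0 0.58" --roll '[0, 0, 0, 0, 0]'

```text
t: 8.5
eef_pos: [0.5292, -0.0003, 0.141]
eef_rot: [0.949, 0.314, 0.0, 0.0]
force: [0.6, -0.4, -2.7]
grip_width: 0.0433
```

```bash
python3 - <<'E'
from h import *
did([0,0,.58],0)
im=ctrl.snapshot('side');crop(im,265,190,100,80,8,'pics/g_d.png')
E
```

```text
cmd [ 5.290e-01 -2.000e-04  1.410e-01  6.396e-01] meas [ 5.292e-01 -3.000e-04  1.410e-01] 0.6396 F [ 0.64 -0.42 -2.65] w 0.0433 t 8.5
```

View pics/g_d.png

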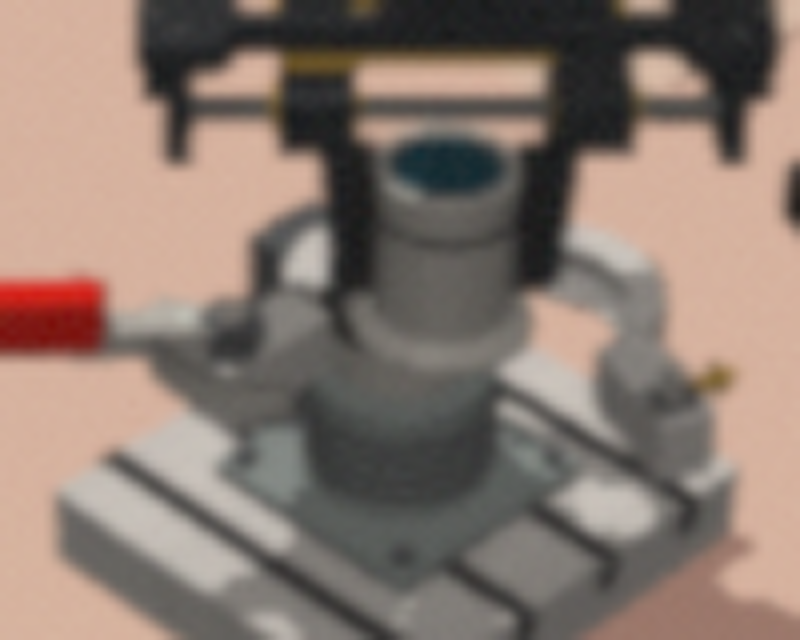

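Emit:
play_rows --hand '[1, 1, 1]' --pt "0 0 0.02" --pt "0 0 0.02" --pt "0 0 0.02" --roll '[0, 0, 0]'

```text
t: 8.93
eef_pos: [0.5291, -0.0003, 0.1398]
eef_rot: [0.949, 0.314, 0.0, 0.0]
force: [0.0, 0.1, -2.6]
grip_width: 0.0434
```

Emit:
play_rows --hand '[1, 1, 1]' --pt "0 0 0.01" --pt "0 0 0.01" --pt "0 0 0.01" --roll '[0, 0, 0]'

```text
t: 9.3
eef_pos: [0.5291, -0.0003, 0.1393]
eef_rot: [0.949, 0.314, 0.0, 0.0]
force: [-1.2, 0.3, -1.7]
grip_width: 0.0432
```

Emit:
play_rows --hand '[1, 1, 1, 1, 1, 1]' --pt "0.03 0.03 0" --pt "0.06 0.06 0" --pt "0.09 0.09 0" --pt "0.12 0.12 0" --pt "0.12 0.12 0" --pt "0.12 0.12 0" --roll '[0, 0, 0, 0, 0, 0]'

```text
t: 10.05
eef_pos: [0.5376, -0.0016, 0.1393]
eef_rot: [0.949, 0.314, 0.0, 0.0]
force: [1.6, 0.3, -1.8]
grip_width: 0.0435
```

Emit:
play_rows --hand '[1, 1, 1, 1]' --pt "0.02 0.02 0" --pt "0.04 0.04 0" --pt "0.04 0.04 0" --pt "0.04 0.04 0" --roll '[0, 0, 0, 0]'

```text
t: 10.55
eef_pos: [0.5403, -0.002, 0.1393]
eef_rot: [0.949, 0.314, 0.0, 0.0]
force: [-0.1, 0.6, 0.4]
grip_width: 0.0434
```

Emit:
play_rows --hand '[1, 1, 1]' --pt "0.02 0.02 0" --pt "0.02 0.02 0" --pt "0.02 0.02 0" --roll '[0, 0, 0]'

```text
t: 10.92
eef_pos: [0.5417, -0.0022, 0.1393]
eef_rot: [0.949, 0.314, 0.0, 0.0]
force: [-1.3, 0.3, 0.3]
grip_width: 0.0429
```

```bash
python3 - <<'E'
from h import *
did([.18,.18,.03],0)
im=ctrl.snapshot('side');crop(im,265,190,100,80,8,'pics/h_d.png')
im=ctrl.snapshot('scene');crop(im,255,190,100,80,8,'pics/h_s.png')
print(ctrl.observe()['wrist_torque'])
E
```

```text
cmd [ 0.5416 -0.002   0.1395  0.6396] meas [ 0.5417 -0.0022  0.1393] 0.6395 F [-1.26  0.29  0.31] w 0.0429 t 10.925
[-0.05544468 -0.0423046  -0.02881672]
```

View pics/h_d.png

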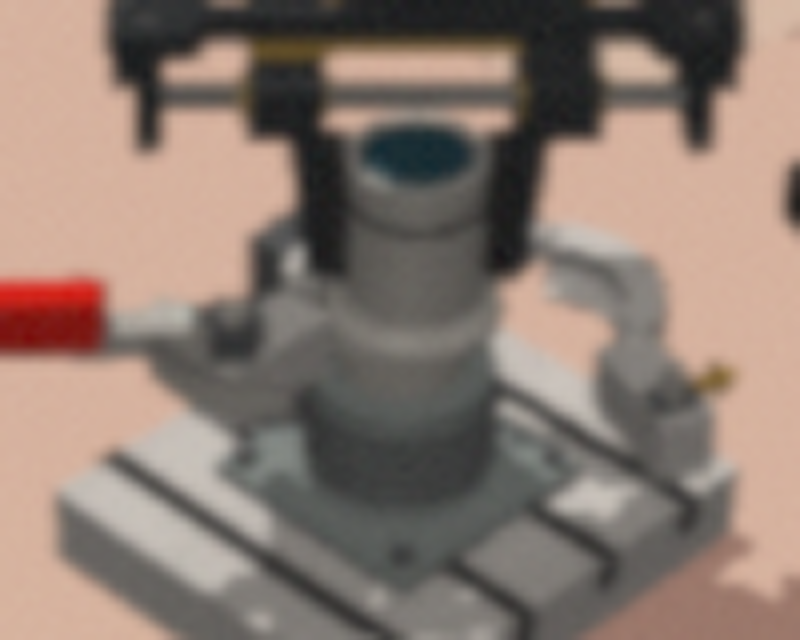

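View pics/h_s.png

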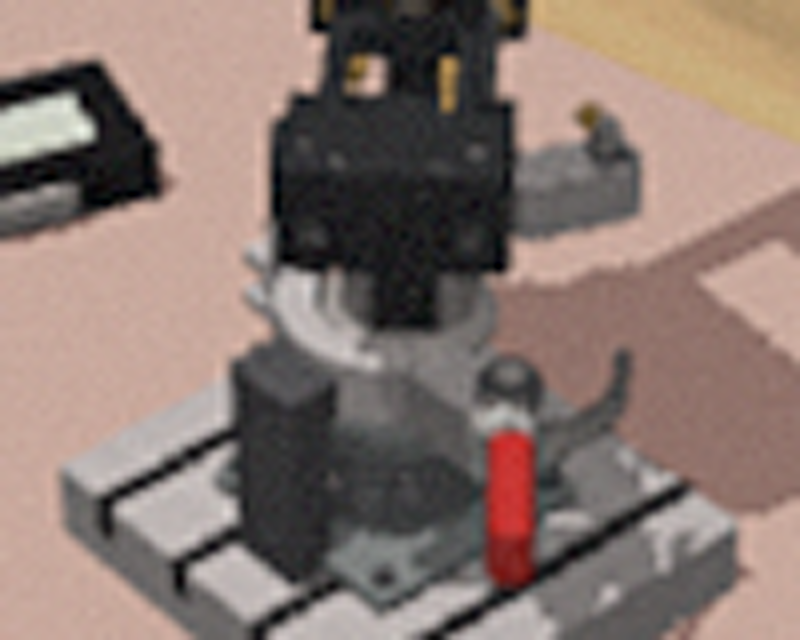

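Emit:
play_rows --hand '[1, 1, 1]' --pt "0.015 0.015 0" --pt "0.03 0.03 0" --pt "0.03 0.03 0" --roll '[0, 0, 0]'

```text
t: 11.4
eef_pos: [0.5435, -0.0025, 0.1392]
eef_rot: [0.949, 0.314, -0.0, -0.0]
force: [-4.1, -0.3, 3.4]
grip_width: 0.0435
```

Emit:
play_rows --hand '[1, 1, 1]' --pt "0.01 0.01 0" --pt "0.01 0.01 0" --pt "0.01 0.01 0" --roll '[0, 0, 0]'

```text
t: 11.78
eef_pos: [0.5439, -0.0026, 0.1391]
eef_rot: [0.949, 0.314, -0.001, -0.0]
force: [-5.8, 0.3, 2.4]
grip_width: 0.0433
```

Emit:
play_rows --hand '[1, 1, 1]' --pt "0.012 0.012 0" --pt "0.012 0.012 0" --pt "0.012 0.012 0" --roll '[0, 0, 0]'

```text
t: 12.15
eef_pos: [0.5444, -0.0027, 0.1391]
eef_rot: [0.949, 0.314, -0.001, -0.0]
force: [-7.7, -0.6, 4.0]
grip_width: 0.0434
```

```bash
python3 - <<'E'
from h import *
did([.052,.052,0],0)
print(ctrl.observe()['wrist_torque'],R.from_quat(ctrl.observe()['eef_rot']).as_matrix().round(4))
im=ctrl.snapshot('side');crop(im,265,190,100,80,8,'pics/i_d.png')
E
```

```text
cmd [ 0.5452 -0.0026  0.1395  0.6396] meas [ 0.5444 -0.0027  0.1391] 0.6398 F [-7.69 -0.64  4.03] w 0.0434 t 12.15
[-0.18440197  1.21380838  0.01837296] [[ 0.8022  0.5971 -0.0026]
 [ 0.5971 -0.8022  0.    ]
 [-0.0021 -0.0016 -1.    ]]
```

View pics/i_d.png

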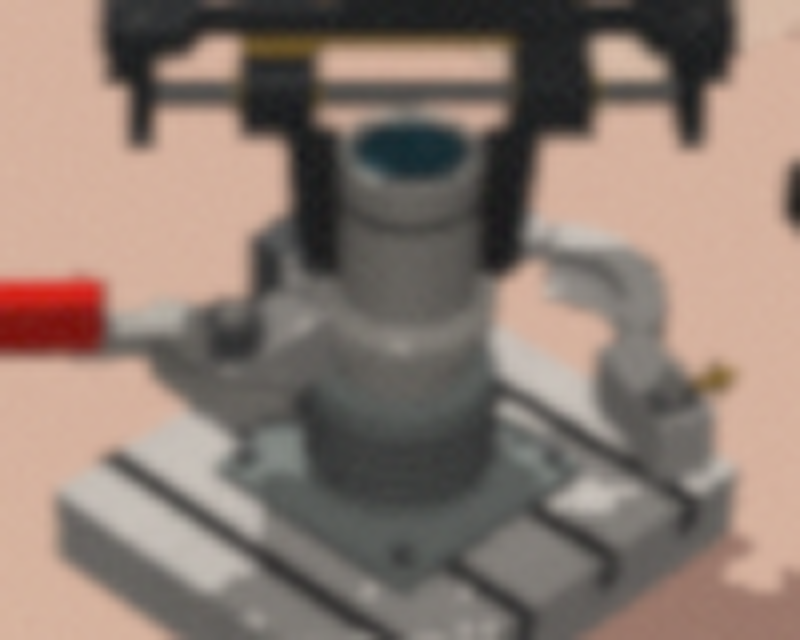

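Emit:
play_rows --hand '[0.25, 0.25, 0.25, 0.25, 0.25, 0.25, 0.25, 0.25]' --pt "0 0 0" --pt "0 0 0" --pt "0 0 0" --pt "0 0 0" --pt "0 0 -0.5" --pt "0 0 -1.2" --pt "0 0 -2.2" --pt "0 0 -2.2" --roll '[0, 0, 0, 0, 0, 0, 0, 0]'

```text
t: 13.2
eef_pos: [0.5464, -0.0029, 0.2527]
eef_rot: [0.949, 0.314, 0.003, 0.002]
force: [-0.4, -0.4, -0.8]
grip_width: 0.066
```

```bash
python3 - <<'E'
from h import *
did([0,0,-2.2],0)
im=ctrl.snapshot('wrist');cv2.imwrite('pics/j_w.png',cv2.resize(im,None,fx=1.5,fy=1.5,interpolation=cv2.INTER_CUBIC))
im=ctrl.snapshot('side');crop(im,265,190,100,80,8,'pics/j_d.png')
E
```

```text
cmd [ 0.5452 -0.0026  0.2495  0.6396] meas [ 0.5464 -0.0029  0.2527] 0.6397 F [-0.35 -0.41 -0.8 ] w 0.066 t 13.2
```

View pics/j_w.png

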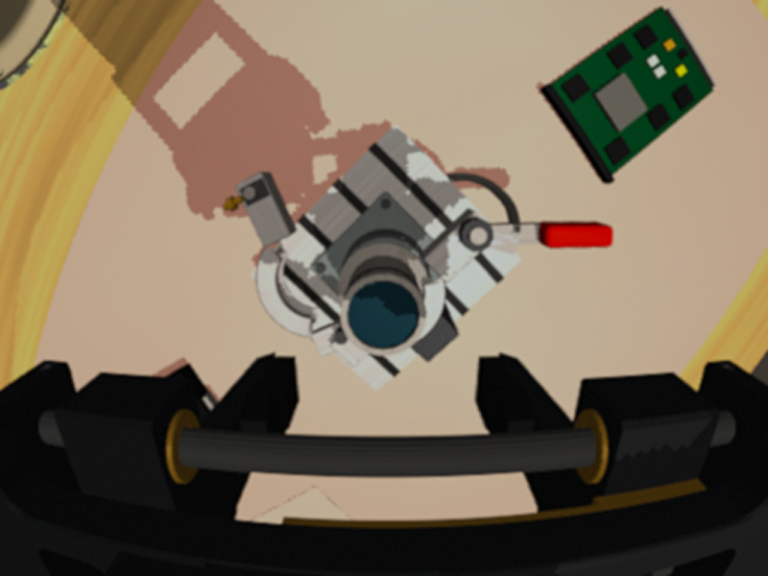

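View pics/j_d.png

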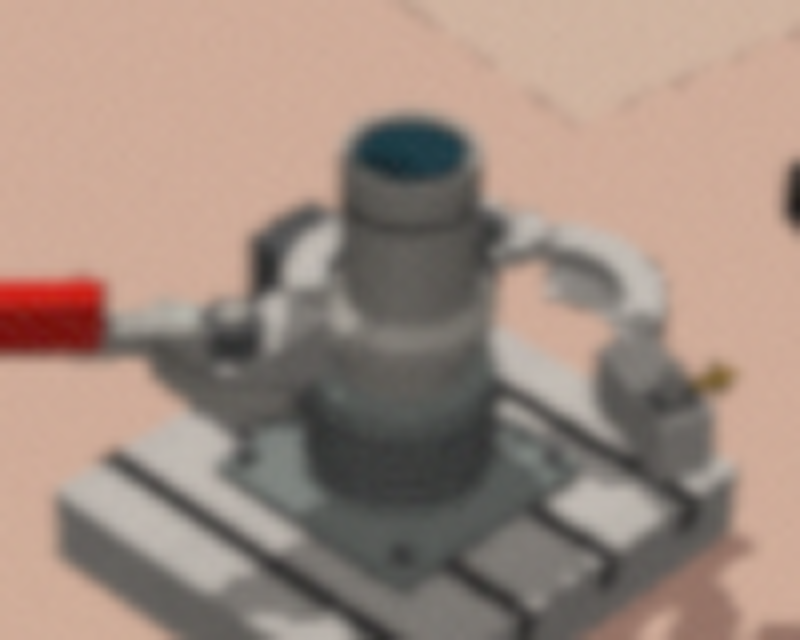

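```bash
cat > fit2.py <<'E'
from h import *
im=ctrl.snapshot('wrist');W=cam('wrist')
crop(im,250,165,170,130,4.5,'pics/k_w.png')
import pickle; pickle.dump((im,W),open('k.pkl','wb'))
print(W['p'],load(),ctrl.observe()['eef_pos'])
E
python3 fit2.py
```

```text
[0.50118236 0.05599378 0.3768153 ] [0.5452046596015371, -0.0025510341928705648, 0.2495, 0.6396281030205879] [ 0.54487796 -0.00261266  0.24808289]
```

View pics/k_w.png

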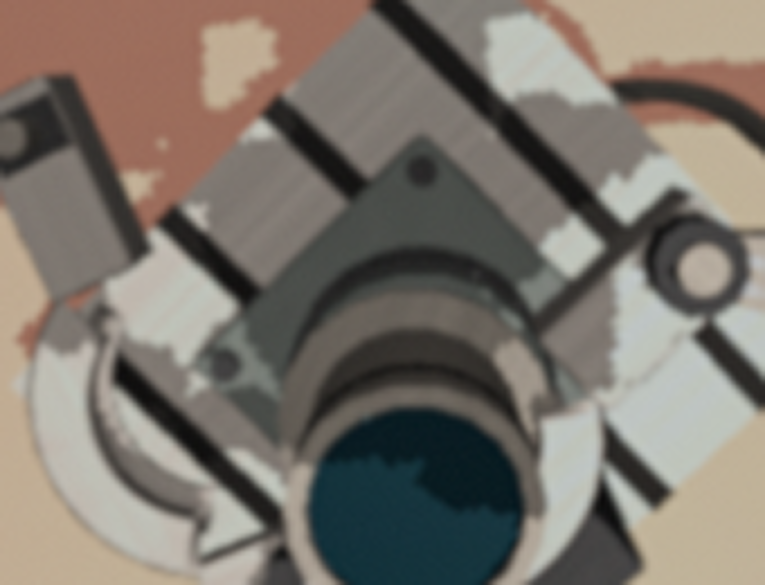

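```bash
python3 - <<'E'
from h import *
import pickle
im,W=pickle.load(open('k.pkl','rb'))
P=np.array([.545,-.0025,-.145])
def hw(uv,z):
    X=atz(W,(165+uv[0]/4.5,100+uv[1]/4.5),z)[:2]-P[:2]; c,s=np.cos(P[2]),np.sin(P[2]); return np.array([c*X[0]+s*X[1],-s*X[0]+c*X[1]])*1000
for n,uv,z in [('mate outer',(40,80),.1145),('mate inner',(125,265),.1145),('lug out-inner corner',(58,300),.1145),('post',(12,140),.1275),('pivot',(703,270),.128),('hookend',(620,90),.12),('tube top',(415,515),.1635)]:
    print(n,hw(uv,z).round(1))
a=hw((40,80),.1145);b=hw((125,265),.1145);d=a-b;print('len',np.hypot(*d),'phi',np.arctan2(d[1],d[0])-np.pi/2)
def draw(phi):
    o=im.copy()
    c,s=np.cos(phi),np.sin(phi)
    pts=[]
    for x,y in [(-20,74),(0,74),(0,118),(-20,118),(-20,74)]:
        X=np.array([c*x-s*y,s*x+c*y-40])/1000; C,S_=np.cos(P[2]),np.sin(P[2])
        pts.append([P[0]+C*X[0]-S_*X[1],P[1]+S_*X[0]+C*X[1],.1145])
    o=cv2.resize(o[100:230,165:335],None,fx=4.5,fy=4.5,interpolation=cv2.INTER_CUBIC)
    q=(proj(W,pts)-[165,100])*4.5
    cv2.polylines(o,[q.astype(int)],False,(0,0,255),1); cv2.imwrite('pics/l.png',o)
draw(1.15)
E
```

```text
mate outer [-105.    -1.4]
mate inner [-66.7 -16.7]
lug out-inner corner [-72.1 -31.8]
post [-98.7 -10.9]
pivot [12.6 63.8]
hookend [-22.2  76.6]
tube top [-0.2 -0.9]
len 41.26314197279688 phi 1.1904608955112597
```

View pics/l.png

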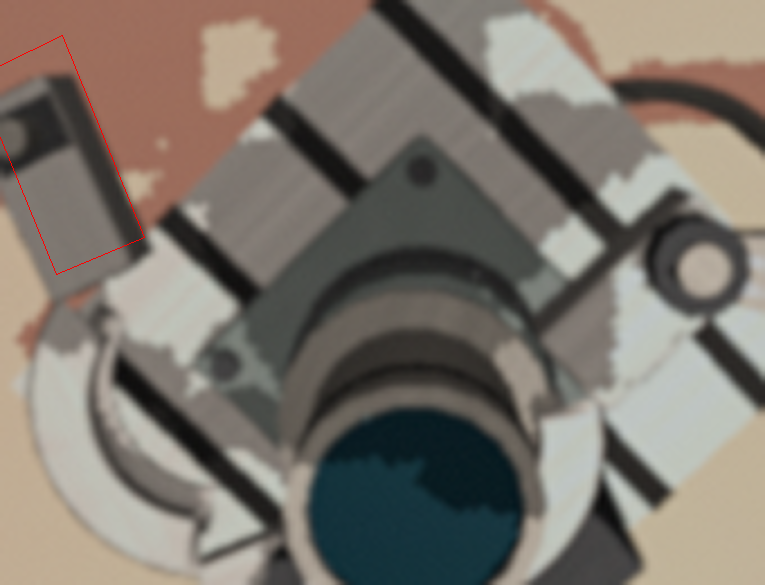

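```bash
cat > ov.py <<'E'
from h import *
import sys
def jp(P,phi,x,y):
    c,s=np.cos(phi),np.sin(phi); X=np.array([c*x-s*y,s*x+c*y-40])/1000; C,S_=np.cos(P[2]),np.sin(P[2])
    return np.array([P[0]+C*X[0]-S_*X[1],P[1]+S_*X[0]+C*X[1]])
def hp(P,x,y):
    C,S_=np.cos(P[2]),np.sin(P[2]); return np.array([P[0]+(C*x-S_*y)/1000,P[1]+(S_*x+C*y)/1000])
def draw(im,W,P,phi,lev,name,u0=165,v0=100,w=170,h=130,k=4.5):
    o=cv2.resize(im[v0:v0+h,u0:u0+w],None,fx=k,fy=k,interpolation=cv2.INTER_CUBIC)
    def pl(pts,col): cv2.polylines(o,[((proj(W,pts)-[u0,v0])*k).astype(int)],False,col,1)
    a=np.linspace(0,2*np.pi,60)
    for z in (.1145,.0905): pl([[*jp(P,phi,x,y),z] for x,y in [(-20,74),(0,74),(0,118),(-20,118),(-20,74)]],(0,0,255))
    pl([[*hp(P,38*np.cos(t),38*np.sin(t)),.1145] for t in np.linspace(-1.08,1.08,40)],(255,0,0))
    pl([[*jp(P,phi,38*np.cos(t),40+38*np.sin(t)),.1145] for t in np.linspace(1.9,4.6,40)],(0,255,0))
    pl([[*hp(P,10+8*np.cos(t),66+8*np.sin(t)),.128] for t in a],(255,0,255))
    pl([[*hp(P,-75+150*x,-85+170*y),.03] for x,y in [(0,0),(0,1),(1,1),(1,0),(0,0)]],(0,255,255))
    L=lev+np.radians(42)
    pl([[*hp(P,10+r*np.cos(L)-n*np.sin(L),66+r*np.sin(L)+n*np.cos(L)),.14] for r,n in [(38,-7),(84,-7),(84,7),(38,7),(38,-7)]],(255,255,0))
    cv2.imwrite(name,o)
E
python3 - <<'E'
from ov import *
import pickle
im,W=pickle.load(open('k.pkl','rb'))
draw(im,W,[.547,-.005,-.145],1.18,.08,'pics/m.png',150,60,270,200,2.8)
E
```

```text
(no output)
```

View pics/m.png

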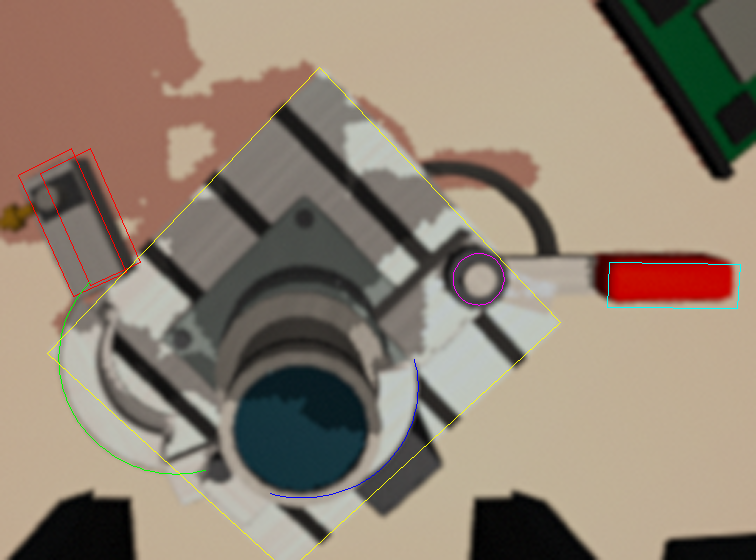

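```bash
python3 - <<'E'
from ov import *
P=[.547,-.005,-.145]
a=jp(P,1.19,-56,84); print(a)
to([(*a,.22,1.045),(*a,.12,1.045)])
E
```

```text
[ 0.44046013 -0.05085625]
[-2.257, -0.475, 0.59] -3.871
[-2.257, -0.475, 2.59] -3.871
```

Emit:
play_rows --hand '[1, 1, 1, 1, 1, 1, 1, 1, 1, 1, 1]' --pt "-1.0 -0.2 0.2" --pt "-2.0 -0.4 0.4" --pt "-2.26 -0.48 0.6" --pt "-2.26 -0.48 0.6" --pt "-2.26 -0.48 0.6" --pt "-2.26 -0.48 0.6" --pt "-2.26 -0.48 1.2" --pt "-2.26 -0.48 1.8" --pt "-2.26 -0.48 2.4" --pt "-2.26 -0.48 2.59" --pt "-2.26 -0.48 2.59" --roll '[-1.5, -3, -3.87, -3.87, -3.87, -3.87, -3.87, -3.87, -3.87, -3.87, -3.87]'

```text
t: 14.72
eef_pos: [0.4406, -0.0508, 0.1199]
eef_rot: [0.867, 0.499, -0.0, -0.0]
force: [0.3, -0.3, 0.2]
grip_width: 0.0004
```

```bash
python3 - <<'E'
from ov import *
did([-2.26,-.48,2.59],-3.87)
im=ctrl.snapshot('wrist');cv2.imwrite('pics/n_w.png',cv2.resize(im,None,fx=1.5,fy=1.5,interpolation=cv2.INTER_CUBIC))
im=ctrl.snapshot('side');crop(im,275,190,100,80,8,'pics/n_d.png')
E
```

```text
cmd [ 0.4402 -0.0507  0.12    1.0449] meas [ 0.4406 -0.0508  0.1199] 1.0449 F [ 0.29 -0.26  0.17] w 0.0004 t 14.725
```

View pics/n_w.png

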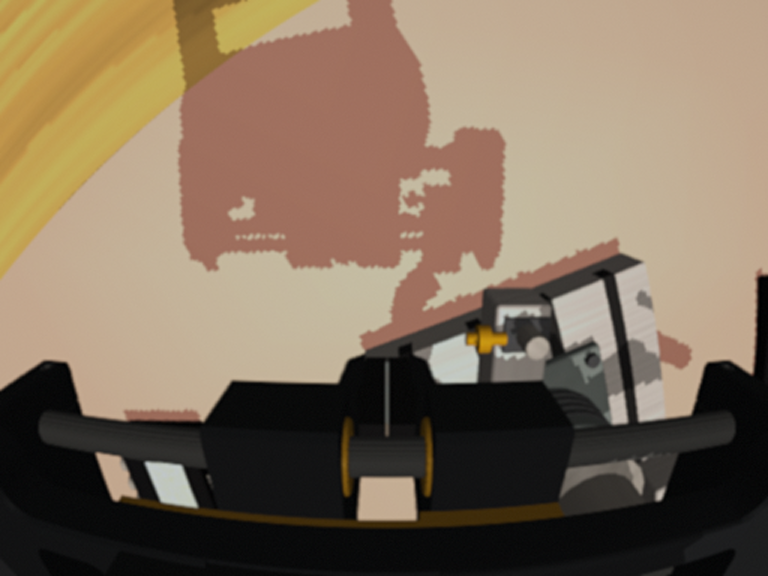

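View pics/n_d.png

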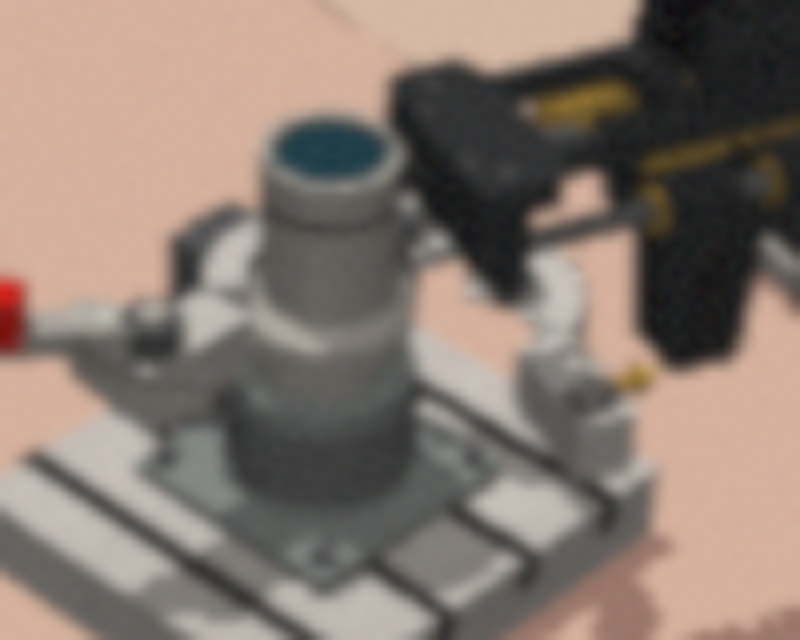

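```bash
python3 - <<'E'
from ov import *
D=cam('side')
e=ctrl.observe()['eef_pos'];A=axes(1.0449)
for x in (93.5,):
  for y in (-37.5,0,37.5):
    for z in (.167,.157): 
        X=e+A[0]*x/1000+A[1]*y/1000; X[2]=z; print(x,y,z,((proj(D,X)[0]-[225,150])*8).round())
print(((proj(D,[.5455,-.003,.1635])[0]-[225,150])*8).round())
E
```

```text
93.5 -37.5 0.167 [477. 321.]
93.5 -37.5 0.157 [475. 348.]
93.5 0 0.167 [419. 250.]
93.5 0 0.157 [418. 278.]
93.5 37.5 0.167 [365. 183.]
93.5 37.5 0.157 [364. 210.]
[322. 143.]
```

```bash
cat > sweep.py <<'E'
from ov import *
P=[.547,-.005,-.145]
def rows(psis,x=-37.5,y=84,z=.122):
    p=load();A=axes(p[3]);T=[];Rr=[]
    for s in psis:
        t=np.array([*jp(P,s,x,y),z]); T.append((A@(t-p[:3])/.05).round(2).tolist()); Rr.append(round(-np.degrees(s-.145-p[3])/6,2))
    print(T);print(Rr)
E
python3 - <<'E'
from sweep import *
rows([1.19,1.19-.0,1.13,1.06,.99,.92,.84,.76,.68,.6,.52,.44,.36,.3,.25,.2,.2])
E
```

```text
[[0.37, 0.01, -0.04], [0.37, 0.01, -0.04], [0.47, -0.04, -0.04], [0.59, -0.08, -0.04], [0.72, -0.11, -0.04], [0.85, -0.13, -0.04], [0.99, -0.15, -0.04], [1.14, -0.15, -0.04], [1.29, -0.15, -0.04], [1.43, -0.13, -0.04], [1.58, -0.1, -0.04], [1.72, -0.06, -0.04], [1.85, -0.0, -0.04], [1.95, 0.04, -0.04], [2.03, 0.09, -0.04], [2.11, 0.14, -0.04], [2.11, 0.14, -0.04]]
[np.float64(-0.0), np.float64(-0.0), np.float64(0.57), np.float64(1.24), np.float64(1.91), np.float64(2.58), np.float64(3.34), np.float64(4.11), np.float64(4.87), np.float64(5.63), np.float64(6.4), np.float64(7.16), np.float64(7.92), np.float64(8.5), np.float64(8.98), np.float64(9.45), np.float64(9.45)]
```

Emit:
play_rows --hand '[1, 1, 1, 1, 1, 1, 1, 1, 1]' --pt "0.2 0 -0.04" --pt "0.37 0.01 -0.04" --pt "0.47 -0.04 -0.04" --pt "0.59 -0.08 -0.04" --pt "0.72 -0.11 -0.04" --pt "0.85 -0.13 -0.04" --pt "0.99 -0.15 -0.04" --pt "1.14 -0.15 -0.04" --pt "1.14 -0.15 -0.04" --roll '[0, 0, 0.57, 1.24, 1.91, 2.58, 3.34, 4.1, 4.1]'

```text
t: 15.95
eef_pos: [0.4627, 0.0028, 0.1219]
eef_rot: [0.953, 0.304, 0.0, 0.0]
force: [-0.5, 0.2, 0.5]
grip_width: -0.0002
```

```bash
python3 - <<'E'
from sweep import *
did([1.14,-.15,-.04],4.1)
im=ctrl.snapshot('side');crop(im,265,190,100,80,8,'pics/o_d.png')
im=ctrl.snapshot('wrist');cv2.imwrite('pics/o_w.png',cv2.resize(im,None,fx=1.5,fy=1.5,interpolation=cv2.INTER_CUBIC))
rows([.7,.64,.57,.5,.43,.36,.3,.25,.2,.2])
E
```

```text
cmd [0.4623 0.0023 0.122  0.6155] meas [0.4627 0.0028 0.1219] 0.6171 F [-0.53  0.16  0.49] w -0.0002 t 15.95
[[0.1, -0.05, 0.0], [0.2, -0.08, 0.0], [0.33, -0.11, 0.0], [0.45, -0.14, 0.0], [0.58, -0.16, 0.0], [0.71, -0.16, 0.0], [0.82, -0.16, 0.0], [0.91, -0.16, 0.0], [1.0, -0.14, 0.0], [1.0, -0.14, 0.0]]
[np.float64(0.58), np.float64(1.15), np.float64(1.82), np.float64(2.49), np.float64(3.16), np.float64(3.82), np.float64(4.4), np.float64(4.88), np.float64(5.35), np.float64(5.35)]
```

View pics/o_d.png

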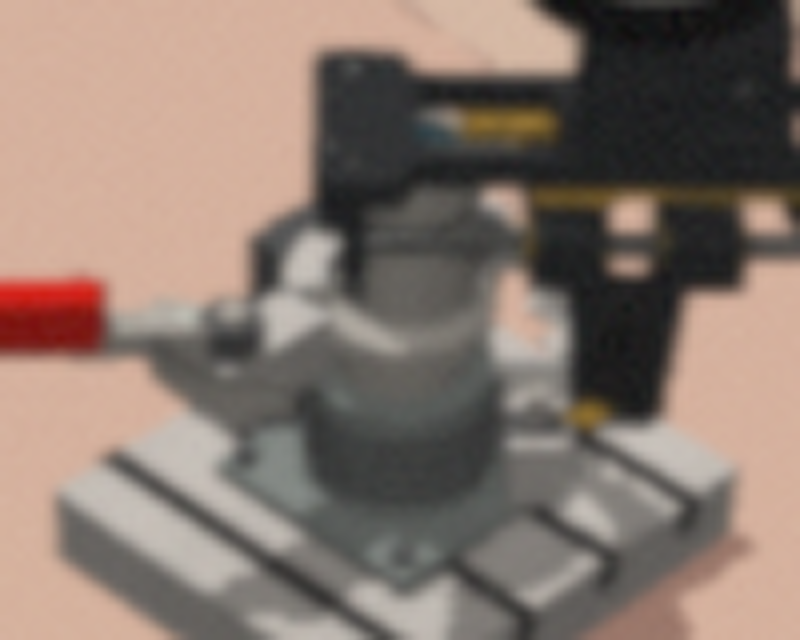

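View pics/o_w.png

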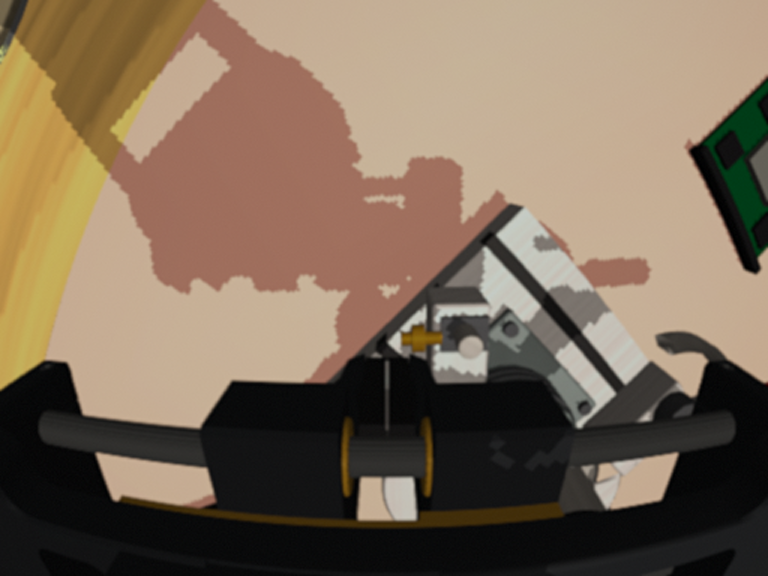

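```bash
python3 - <<'E'
from sweep import *
D=cam('side'); im=ctrl.snapshot('side')
e=ctrl.observe()['eef_pos'];A=axes(.616)
u0,v0,k=240,140,12
o=cv2.resize(im[v0:v0+50,u0:u0+66],None,fx=k,fy=k,interpolation=cv2.INTER_CUBIC)
def pl(pts,col): cv2.polylines(o,[((proj(D,pts)-[u0,v0])*k).astype(int)],False,col,1)
pl([e+(A[0]*x+A[1]*y)/1000+[0,0,.047] for x,y in [(-93.5,-37.5),(93.5,-37.5),(93.5,37.5),(-93.5,37.5),(-93.5,-37.5)]],(0,0,255))
a=np.linspace(0,2*np.pi,60)
pl([[.5446+.022*np.cos(t),-.003+.022*np.sin(t),.1635] for t in a],(0,255,0))
cv2.imwrite('pics/p_d.png',o)
E
```

```text
(no output)
```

View pics/p_d.png

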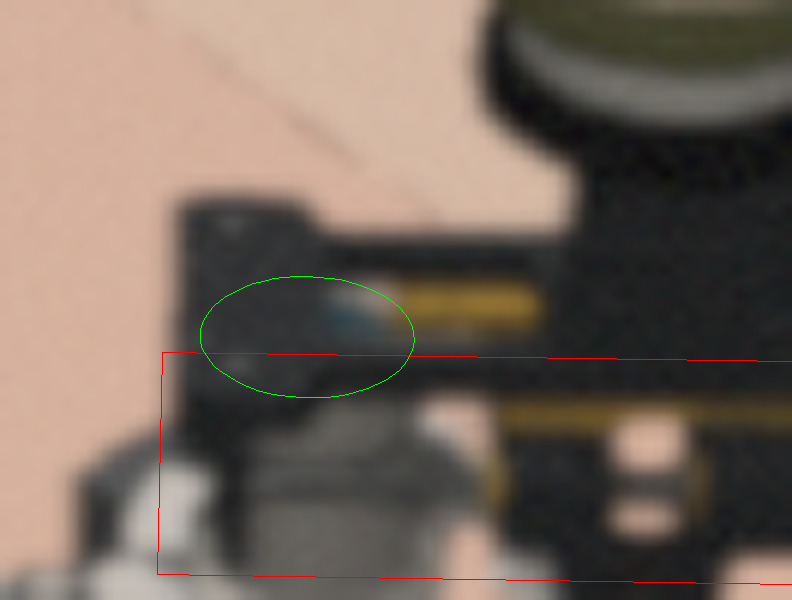

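```bash
python3 - <<'E'
from sweep import *
D=cam('side'); e=np.array([.5417,-.0022,.1393]);A=axes(.64)
for x in (-37,37):
  for y in (-12,0,12):
    for z in (.047,.037): print(x,y,z,((proj(D,e+(A[0]*x+A[1]*y)/1000+[0,0,z])[0]-[215,150])*8).round())
E
```

```text
-37 -12 0.047 [537. 109.]
-37 -12 0.037 [536. 136.]
-37 0 0.047 [535.  87.]
-37 0 0.037 [533. 114.]
-37 12 0.047 [532.  65.]
-37 12 0.037 [531.  92.]
37 -12 0.047 [291. 109.]
37 -12 0.037 [291. 136.]
37 0 0.047 [291.  87.]
37 0 0.037 [291. 114.]
37 12 0.047 [291.  65.]
37 12 0.037 [291.  92.]
```

Emit:
play_rows --hand '[1, 1, 1, 1, 1, 1, 1, 1, 1, 1]' --pt "0.1 -0.05 0" --pt "0.2 -0.08 0" --pt "0.33 -0.11 0" --pt "0.45 -0.14 0" --pt "0.58 -0.16 0" --pt "0.71 -0.16 0" --pt "0.82 -0.16 0" --pt "0.91 -0.16 0" --pt "1.0 -0.14 0" --pt "1.0 -0.14 0" --roll '[0.58, 1.15, 1.82, 2.49, 3.16, 3.82, 4.4, 4.88, 5.35, 5.35]'

```text
t: 17.35
eef_pos: [0.4989, 0.0369, 0.1215]
eef_rot: [1.0, 0.028, -0.0, -0.0]
force: [-1.7, -0.4, -0.1]
grip_width: 0.0003
```

```bash
python3 - <<'E'
from sweep import *
did([1.0,-.14,0],5.35)
im=ctrl.snapshot('side');crop(im,265,190,100,80,8,'pics/q_d.png')
im=ctrl.snapshot('wrist');cv2.imwrite('pics/q_w.png',cv2.resize(im,None,fx=1.5,fy=1.5,interpolation=cv2.INTER_CUBIC))
rows([.17,.14,.11,.08,.06,.04,.02,0])
E
```

```text
cmd [0.4991 0.0369 0.122  0.0553] meas [0.4989 0.0369 0.1215] 0.0565 F [-1.75 -0.37 -0.07] w 0.0003 t 17.35
[[0.05, -0.03, 0.0], [0.1, -0.05, 0.0], [0.16, -0.07, 0.0], [0.21, -0.08, 0.0], [0.24, -0.09, 0.0], [0.28, -0.1, 0.0], [0.31, -0.11, 0.0], [0.35, -0.12, 0.0]]
[np.float64(0.29), np.float64(0.58), np.float64(0.86), np.float64(1.15), np.float64(1.34), np.float64(1.53), np.float64(1.72), np.float64(1.91)]
```

View pics/q_d.png

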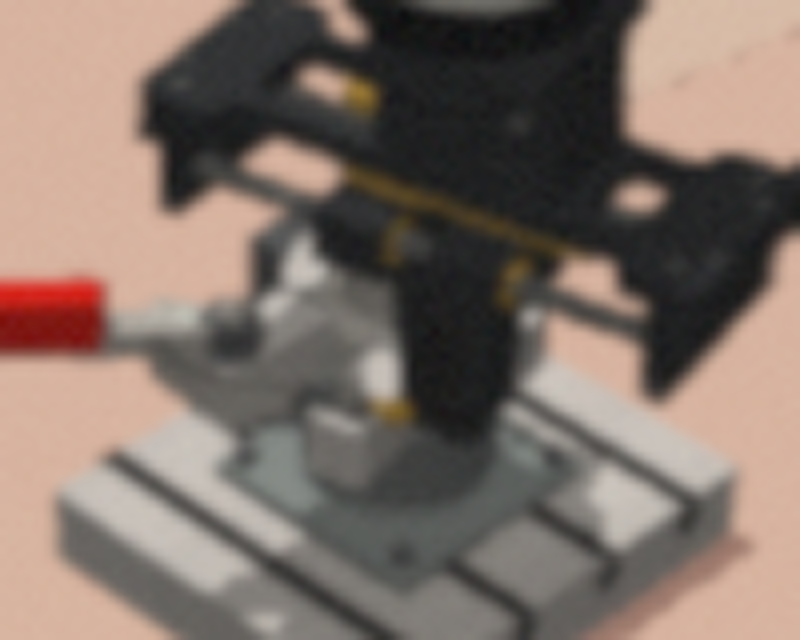

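View pics/q_w.png

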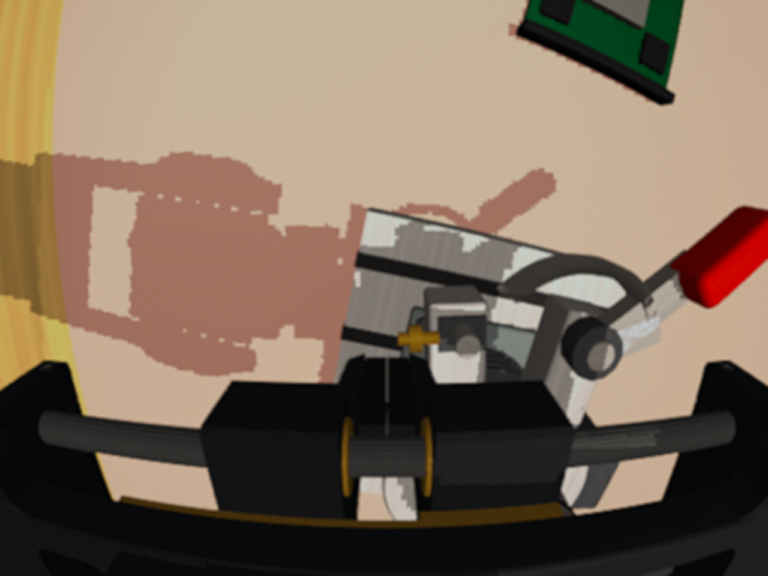

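Emit:
play_rows --hand '[1, 1, 1, 1, 1]' --pt "0.05 -0.03 0" --pt "0.1 -0.05 0" --pt "0.16 -0.07 0" --pt "0.2 -0.08 0" --pt "0.2 -0.08 0" --roll '[0.29, 0.58, 0.86, 1.15, 1.15]'

```text
t: 18.08
eef_pos: [0.5091, 0.0415, 0.1217]
eef_rot: [0.999, -0.033, 0.0, -0.0]
force: [-2.2, 0.2, -1.3]
grip_width: 0.0005
```

Emit:
play_rows --hand '[1, 1, 1, 1]' --pt "0.03 -0.01 0" --pt "0.06 -0.02 0" --pt "0.08 -0.02 0" --pt "0.08 -0.02 0" --roll '[0.2, 0.4, 0.4, 0.4]'

```text
t: 18.58
eef_pos: [0.5123, 0.0426, 0.1216]
eef_rot: [0.999, -0.054, -0.001, -0.0]
force: [-7.1, 1.5, 2.4]
grip_width: 0.0003
```

```bash
python3 - <<'E'
from sweep import *
did([.2,-.08,0],1.15);did([.08,-.02,0],.4)
im=ctrl.snapshot('wrist');cv2.imwrite('pics/r_w.png',cv2.resize(im,None,fx=1.5,fy=1.5,interpolation=cv2.INTER_CUBIC))
im=ctrl.snapshot('side');crop(im,265,190,100,80,8,'pics/r_d.png')
print(crop(im,265,190,100,80,8,'pics/r_d.png'))
E
```

```text
cmd [ 0.5089  0.0414  0.122  -0.0651] meas [0.5123 0.0426 0.1216] -0.1075 F [-7.12  1.47  2.41] w 0.0003 t 18.575
cmd [ 0.5129  0.0422  0.122  -0.107 ] meas [0.5123 0.0426 0.1216] -0.1075 F [-7.12  1.47  2.41] w 0.0003 t 18.575
(215, 150)
```

View pics/r_w.png

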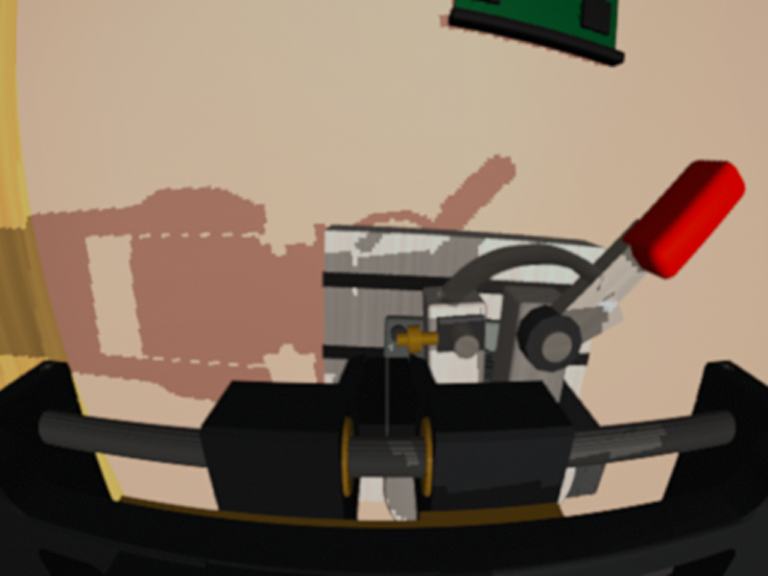

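View pics/r_d.png

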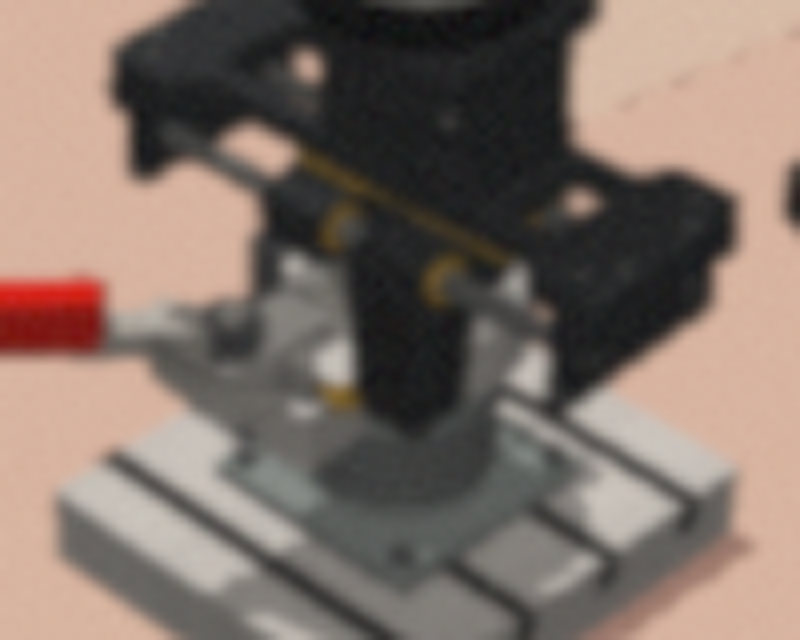

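Emit:
play_rows --hand '[1, 1, 1]' --pt "0.02 0 0" --pt "0.04 0 0" --pt "0.04 0 0" --roll '[0.1, 0.2, 0.2]'

```text
t: 19.05
eef_pos: [0.5139, 0.0428, 0.1215]
eef_rot: [0.998, -0.064, -0.002, -0.001]
force: [-8.8, 5.4, 3.5]
grip_width: 0.0005
```

Emit:
play_rows --hand '[1, 1, 1]' --pt "0.0 -0.04 0" --pt "0.02 -0.04 0" --pt "0.02 -0.04 0" --roll '[0, 0.1, 0.1]'

```text
t: 19.42
eef_pos: [0.5152, 0.044, 0.1215]
eef_rot: [0.998, -0.069, -0.002, -0.0]
force: [-8.8, 0.7, 2.1]
grip_width: 0.0008
```

```bash
python3 - <<'E'
from sweep import *
did([.04,0,0],.2);did([.02,-.04,0],.1)
im=ctrl.snapshot('wrist');print(crop(im,310,215,110,90,7,'pics/s_w.png'))
E
```

```text
cmd [ 0.5149  0.042   0.122  -0.128 ] meas [0.5152 0.044  0.1215] -0.1389 F [-8.83  0.69  2.08] w 0.0008 t 19.425
cmd [ 0.5162  0.0438  0.122  -0.1384] meas [0.5152 0.044  0.1215] -0.1389 F [-8.83  0.69  2.08] w 0.0008 t 19.425
(255, 170)
```

View pics/s_w.png

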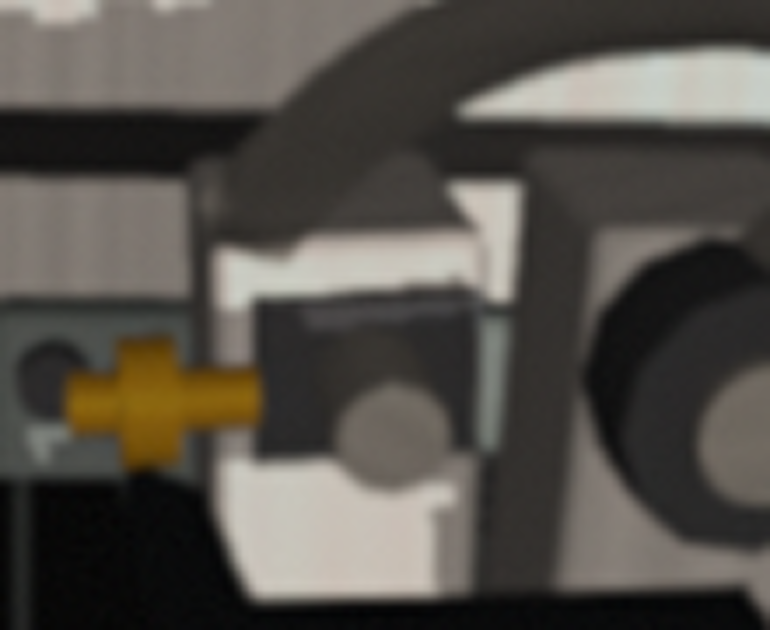

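Emit:
play_rows --hand '[1, 1, 1]' --pt "0.03 -0.01 0" --pt "0.03 -0.01 0" --pt "0.03 -0.01 0" --roll '[0.05, 0.05, 0.05]'

```text
t: 19.85
eef_pos: [0.5166, 0.0443, 0.1215]
eef_rot: [0.997, -0.072, -0.002, -0.0]
force: [-9.8, -0.1, 3.8]
grip_width: 0.0006
```

Emit:
play_rows --hand '[1, 1, 1]' --pt "0.02 0 0" --pt "0.02 0 0" --pt "0.02 0 0" --roll '[0, 0, 0]'

```text
t: 20.23
eef_pos: [0.5174, 0.0443, 0.1215]
eef_rot: [0.997, -0.072, -0.002, -0.0]
force: [-10.9, 1.1, 3.9]
grip_width: 0.0003
```

```bash
python3 - <<'E'
from sweep import *
did([.05,-.01,0],.05)
im=ctrl.snapshot('wrist');print(crop(im,310,215,110,90,7,'pics/t_w.png'))
E
```

```text
cmd [ 0.5187  0.044   0.122  -0.1437] meas [0.5174 0.0443 0.1215] -0.1441 F [-10.88   1.13   3.94] w 0.0003 t 20.225
(255, 170)
```

View pics/t_w.png

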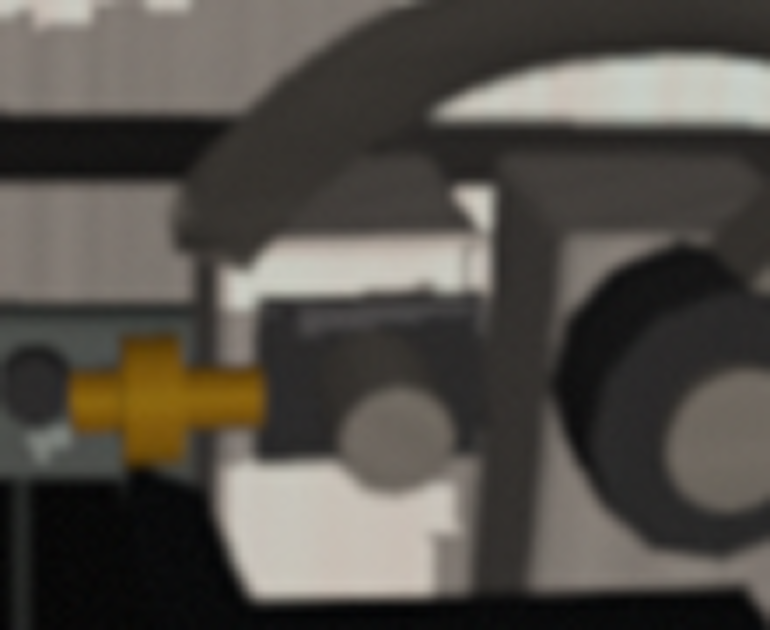

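```bash
cat > lev.py <<'E'
from ov import *
P=[.547,-.005,-.145]
def lp(lev,r,n):
    L=lev+np.radians(42); return hp(P,10+r*np.cos(L)-n*np.sin(L),66+r*np.sin(L)+n*np.cos(L))
def th(lev): return P[2]+lev+np.radians(42)-np.pi/2
def rows(seq,z=.138,start=None):
    p=start or load();A=axes(p[3]);T=[];Rr=[]
    for lev,r,n,zz in seq:
        t=np.array([*lp(lev,r,n),zz]); T.append((A@(t-p[:3])/.05).round(2).tolist()); Rr.append(float(round(-np.degrees(th(lev)-p[3])/6,2)))
    print(T);print(Rr); print('world',t)
E
python3 - <<'E'
from lev import *
rows([(.08,66,-45,.24),(.08,66,-45,.138)])
E
```

```text
[[2.46, -0.77, -2.36], [2.46, -0.77, -0.32]]
[7.25, 7.25]
world [0.64611921 0.06441925 0.138     ]
```

Emit:
play_rows --hand '[1, 1, 1, 1, 1, 1, 1, 1, 1, 1, 1, 1]' --pt "-0.15 0 0" --pt "-0.3 0 0" --pt "-0.3 0 -0.8" --pt "-0.3 0 -1.6" --pt "-0.3 0 -2.36" --pt "0.6 -0.2 -2.36" --pt "1.6 -0.5 -2.36" --pt "2.46 -0.77 -2.36" --pt "2.46 -0.77 -2.36" --pt "2.46 -0.77 -2.36" --pt "2.46 -0.77 -2.36" --pt "2.46 -0.77 -2.36" --roll '[0, 0, 0, 0, 0, 1.5, 3, 4.5, 6, 7.25, 7.25, 7.25]'

```text
t: 21.78
eef_pos: [0.646, 0.0643, 0.2399]
eef_rot: [0.9, -0.435, 0.0, -0.0]
force: [0.2, -0.0, -0.7]
grip_width: 0.0004
```

```bash
python3 - <<'E'
from lev import *
did([2.46,-.77,-2.36],7.25)
im=ctrl.snapshot('wrist');W=cam('wrist')
draw(im,W,P,.04,.08,'pics/u_w.png',100,20,380,260,2.0)
im=ctrl.snapshot('side');crop(im,260,190,110,80,7,'pics/u_d.png')
E
```

```text
cmd [ 0.646   0.0645  0.24   -0.9029] meas [0.646  0.0643 0.2399] -0.9006 F [ 0.21 -0.02 -0.72] w 0.0004 t 21.775
```

View pics/u_w.png

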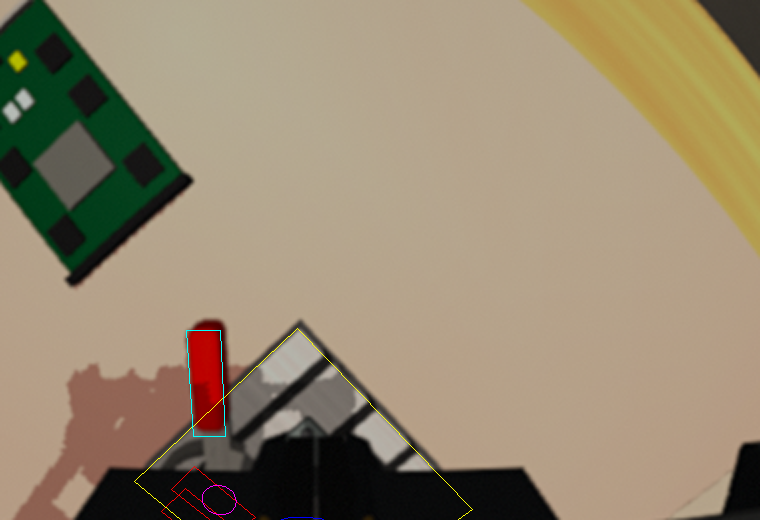

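View pics/u_d.png

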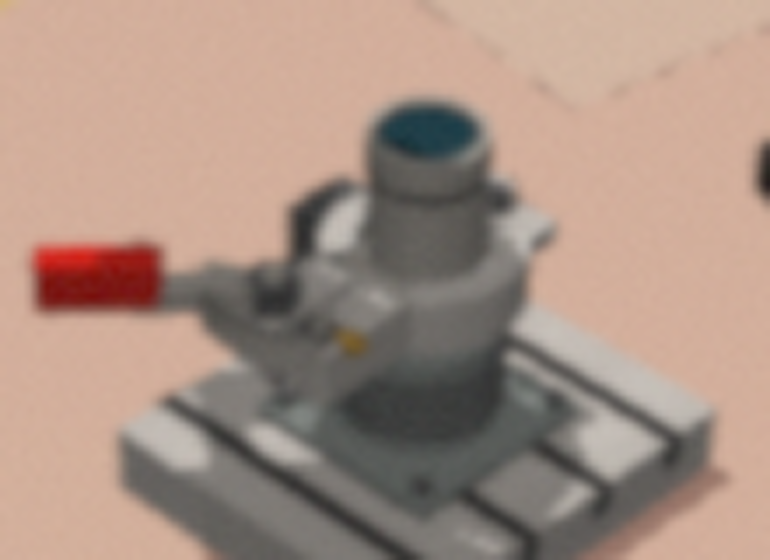

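```bash
python3 - <<'E'
from lev import *
rows([(.08,66,-45,.19),(.08,66,-45,.138),(.08,66,-45,.138),(.08,66,-35,.138),(.06,66,-25,.138),(.14,66,-24.5,.138),(.22,66,-24.5,.138),(.3,66,-24.5,.138),(.38,66,-24.5,.138),(.46,66,-24.5,.138),(.54,66,-24.5,.138),(.62,66,-24.5,.138),(.7,66,-24.5,.138)])
E
```

```text
[[0.0, -0.0, 1.0], [0.0, -0.0, 2.04], [0.0, -0.0, 2.04], [-0.2, -0.0, 2.04], [-0.37, 0.01, 2.04], [-0.49, -0.03, 2.04], [-0.6, -0.06, 2.04], [-0.71, -0.08, 2.04], [-0.82, -0.09, 2.04], [-0.93, -0.09, 2.04], [-1.04, -0.08, 2.04], [-1.16, -0.07, 2.04], [-1.27, -0.04, 2.04]]
[-0.0, -0.0, -0.0, -0.0, 0.19, -0.57, -1.34, -2.1, -2.87, -3.63, -4.39, -5.16, -5.92]
world [0.608373   0.11540595 0.138     ]
```

Emit:
play_rows --hand '[1, 1, 1, 1, 1, 1, 1, 1, 1, 1, 1]' --pt "0 0 1.0" --pt "0 0 2.04" --pt "0 0 2.04" --pt "-0.2 0 2.04" --pt "-0.37 0.01 2.04" --pt "-0.49 -0.03 2.04" --pt "-0.6 -0.06 2.04" --pt "-0.71 -0.08 2.04" --pt "-0.82 -0.09 2.04" --pt "-0.93 -0.09 2.04" --pt "-0.93 -0.09 2.04" --roll '[0, 0, 0, 0, 0, -0.57, -1.34, -2.1, -2.87, -3.63, -3.63]'

```text
t: 23.25
eef_pos: [0.6209, 0.1043, 0.1393]
eef_rot: [0.966, -0.258, 0.001, -0.0]
force: [-0.6, 0.5, -0.9]
grip_width: 0.0007
```

```bash
python3 - <<'E'
from lev import *
did([-.93,-.09,2.04],-3.63)
im=ctrl.snapshot('wrist');cv2.imwrite('pics/v_w.png',cv2.resize(im,None,fx=1.5,fy=1.5,interpolation=cv2.INTER_CUBIC))
im=ctrl.snapshot('side');crop(im,260,190,110,80,7,'pics/v_d.png')
rows([(a,66,-24.5,.138) for a in np.arange(.52,1.11,.06)])
E
```

```text
cmd [ 0.6207  0.1038  0.138  -0.5228] meas [0.6209 0.1043 0.1393] -0.5226 F [-0.64  0.46 -0.91] w 0.0007 t 23.25
[[-0.08, -0.03, -0.0], [-0.16, -0.05, -0.0], [-0.25, -0.07, -0.0], [-0.33, -0.08, -0.0], [-0.41, -0.09, -0.0], [-0.5, -0.09, -0.0], [-0.58, -0.08, -0.0], [-0.67, -0.08, -0.0], [-0.75, -0.06, -0.0], [-0.83, -0.05, -0.0]]
[-0.57, -1.15, -1.72, -2.29, -2.86, -3.44, -4.01, -4.58, -5.16, -5.73]
world [0.58576561 0.12655622 0.138     ]
```

View pics/v_w.png

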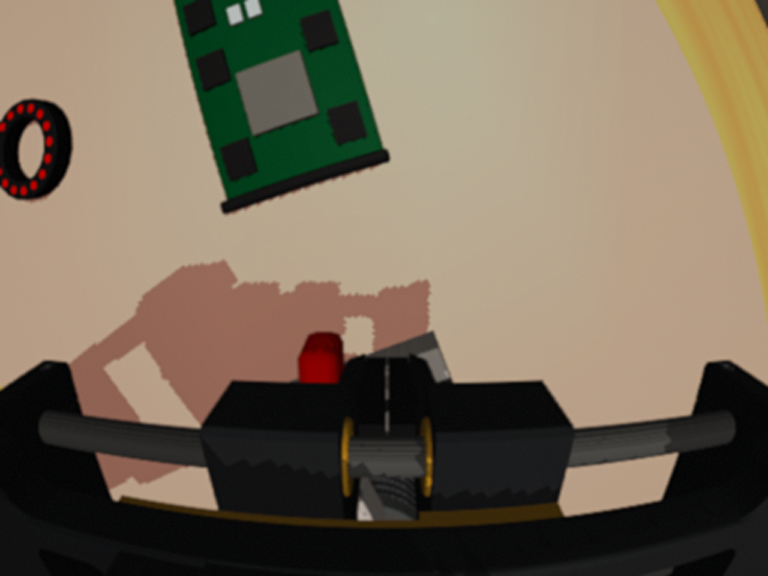

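View pics/v_d.png

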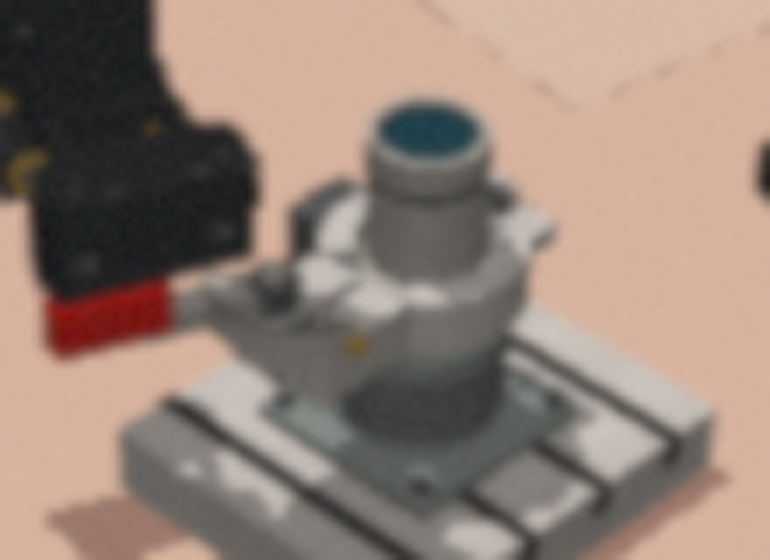

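Emit:
play_rows --hand '[1, 1, 1, 1, 1, 1, 1]' --pt "-0.08 -0.03 0" --pt "-0.16 -0.05 0" --pt "-0.25 -0.07 0" --pt "-0.33 -0.08 0" --pt "-0.41 -0.09 0" --pt "-0.5 -0.09 0" --pt "-0.5 -0.09 0" --roll '[-0.57, -1.15, -1.72, -2.29, -2.86, -3.44, -3.44]'

```text
t: 24.22
eef_pos: [0.6014, 0.1201, 0.1381]
eef_rot: [0.997, -0.082, 0.0, -0.0]
force: [-1.1, 0.2, -0.0]
grip_width: 0.0004
```

```bash
python3 - <<'E'
from lev import *
did([-.5,-.09,0],-3.44)
im=ctrl.snapshot('side');crop(im,260,190,110,80,7,'pics/w_d.png')
rows([(a,66,-24.5,.138) for a in np.arange(.88,1.5,.06)])
E
```

```text
cmd [ 0.6013  0.1201  0.138  -0.1625] meas [0.6014 0.1201 0.1381] -0.1639 F [-1.13  0.21 -0.04] w 0.0004 t 24.225
[[-0.08, -0.02, -0.0], [-0.16, -0.05, -0.0], [-0.24, -0.06, -0.0], [-0.33, -0.08, -0.0], [-0.41, -0.08, -0.0], [-0.5, -0.09, -0.0], [-0.58, -0.08, -0.0], [-0.66, -0.07, -0.0], [-0.75, -0.06, -0.0], [-0.83, -0.04, -0.0], [-0.91, -0.02, -0.0]]
[-0.57, -1.14, -1.72, -2.29, -2.86, -3.44, -4.01, -4.58, -5.15, -5.73, -6.3]
world [0.55648243 0.12855655 0.138     ]
```

View pics/w_d.png

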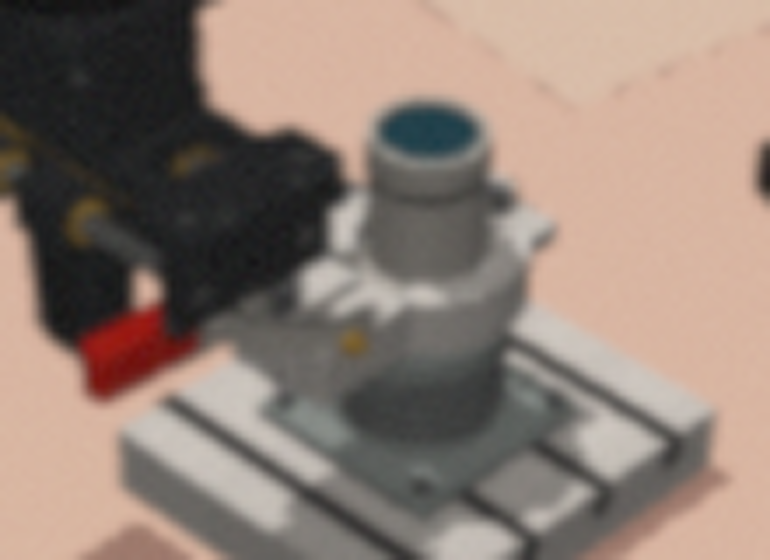

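Emit:
play_rows --hand '[1, 1, 1, 1, 1, 1]' --pt "-0.08 -0.02 0" --pt "-0.16 -0.05 0" --pt "-0.24 -0.06 0" --pt "-0.33 -0.08 0" --pt "-0.41 -0.08 0" --pt "-0.41 -0.08 0" --roll '[-0.57, -1.14, -1.72, -2.29, -2.86, -2.86]'

```text
t: 25.02
eef_pos: [0.5818, 0.1273, 0.1378]
eef_rot: [0.998, 0.067, -0.0, -0.0]
force: [-0.3, -0.5, -0.4]
grip_width: 0.0003
```

```bash
python3 - <<'E'
from lev import *
did([-.41,-.08,0],-2.86)
rows([(a,66,-24.5,.138) for a in np.arange(1.17,1.8,.05)])
E
```

```text
cmd [0.5817 0.1274 0.138  0.137 ] meas [0.5818 0.1273 0.1378] 0.1351 F [-0.31 -0.53 -0.38] w 0.0003 t 25.025
[[-0.07, -0.03, -0.0], [-0.13, -0.05, -0.0], [-0.2, -0.06, -0.0], [-0.27, -0.07, -0.0], [-0.34, -0.08, -0.0], [-0.41, -0.09, -0.0], [-0.48, -0.09, -0.0], [-0.55, -0.09, -0.0], [-0.62, -0.09, -0.0], [-0.69, -0.08, -0.0], [-0.76, -0.06, -0.0], [-0.83, -0.05, -0.0], [-0.9, -0.03, -0.0]]
[-0.48, -0.96, -1.43, -1.91, -2.39, -2.87, -3.34, -3.82, -4.3, -4.78, -5.25, -5.73, -6.21]
world [0.53696869 0.12280141 0.138     ]
```

Emit:
play_rows --hand '[1, 1, 1, 1]' --pt "-0.07 -0.03 0" --pt "-0.13 -0.05 0" --pt "-0.2 -0.06 0" --pt "-0.2 -0.06 0" --roll '[-0.48, -0.96, -1.43, -1.43]'

```text
t: 25.52
eef_pos: [0.5716, 0.1288, 0.1378]
eef_rot: [0.99, 0.142, 0.0, 0.0]
force: [0.4, 0.5, 0.7]
grip_width: 0.0005
```

Emit:
play_rows --hand '[1, 1, 1]' --pt "-0.07 -0.0 0" --pt "-0.14 -0.01 0" --pt "-0.14 -0.01 0" --roll '[-0.48, -0.96, -0.96]'

```text
t: 25.9
eef_pos: [0.565, 0.1279, 0.1379]
eef_rot: [0.982, 0.191, 0.001, -0.0]
force: [2.0, 3.0, -0.3]
grip_width: 0.0001
```

```bash
python3 - <<'E'
from lev import *
did([-.2,-.06,0],-1.43);did([-.14,-.01,0],-.96)
im=ctrl.snapshot('side');crop(im,255,190,110,80,7,'pics/x_d.png')
im=ctrl.snapshot('wrist');cv2.imwrite('pics/x_w.png',cv2.resize(im,None,fx=1.5,fy=1.5,interpolation=cv2.INTER_CUBIC))
rows([(a,66,-24.5,.138) for a in np.arange(1.42,2.3,.05)])
E
```

```text
cmd [0.5714 0.129  0.138  0.2867] meas [0.565  0.1279 0.1379] 0.3851 F [ 1.99  3.05 -0.29] w 0.0001 t 25.9
cmd [0.5645 0.1275 0.138  0.3873] meas [0.565  0.1279 0.1379] 0.3851 F [ 1.99  3.05 -0.29] w 0.0001 t 25.9
[[-0.06, -0.06, -0.0], [-0.13, -0.08, -0.0], [-0.2, -0.09, -0.0], [-0.27, -0.11, -0.0], [-0.34, -0.11, -0.0], [-0.41, -0.12, -0.0], [-0.48, -0.12, -0.0], [-0.55, -0.12, -0.0], [-0.62, -0.12, -0.0], [-0.69, -0.11, -0.0], [-0.76, -0.1, -0.0], [-0.82, -0.08, -0.0], [-0.89, -0.06, -0.0], [-0.96, -0.04, -0.0], [-1.02, -0.01, -0.0], [-1.09, 0.01, -0.0], [-1.15, 0.05, -0.0], [-1.21, 0.08, -0.0]]
[-0.48, -0.95, -1.43, -1.91, -2.39, -2.86, -3.34, -3.82, -4.3, -4.77, -5.25, -5.73, -6.21, -6.68, -7.16, -7.64, -8.12, -8.59]
world [0.50992149 0.10084892 0.138     ]
```

View pics/x_d.png

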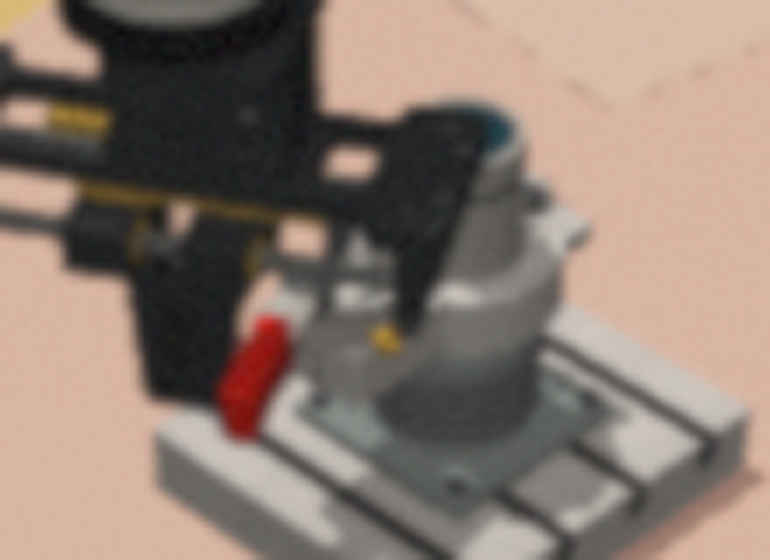

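View pics/x_w.png

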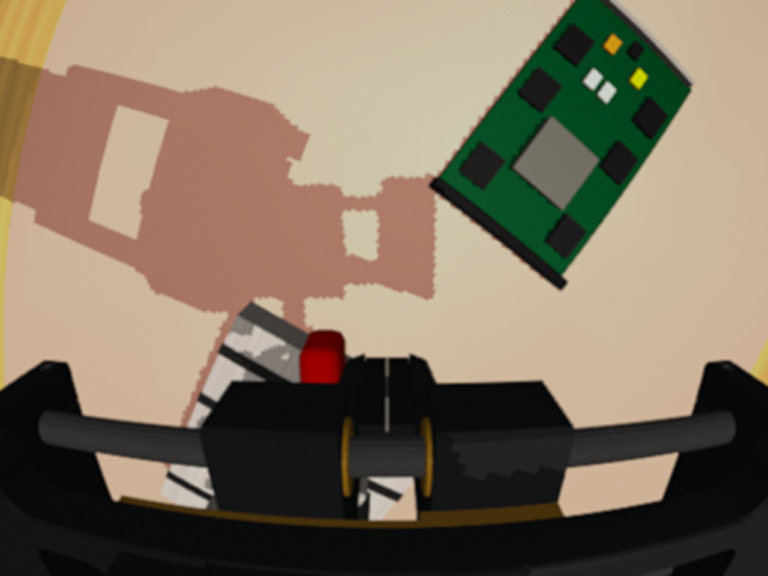

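Emit:
play_rows --hand '[1, 1, 1, 1, 1]' --pt "-0.06 -0.03 0" --pt "-0.13 -0.06 0" --pt "-0.2 -0.09 0" --pt "-0.27 -0.11 0" --pt "-0.27 -0.11 0" --roll '[-0.48, -0.95, -1.43, -1.91, -1.91]'

```text
t: 26.62
eef_pos: [0.5506, 0.1269, 0.1381]
eef_rot: [0.957, 0.289, 0.001, 0.001]
force: [2.3, 0.1, 0.5]
grip_width: 0.0006
```

```bash
python3 - <<'E'
from lev import *
did([-.27,-.11,0],-1.91)
rows([(a,66,-24.5,.138) for a in np.arange(1.61,2.5,.04)])
E
```

```text
cmd [0.55   0.1275 0.138  0.5873] meas [0.5506 0.1269 0.1381] 0.5859 F [2.28 0.06 0.46] w 0.0006 t 26.625
[[-0.05, -0.01, -0.0], [-0.1, -0.03, -0.0], [-0.16, -0.04, -0.0], [-0.21, -0.06, -0.0], [-0.27, -0.07, -0.0], [-0.32, -0.07, -0.0], [-0.38, -0.08, -0.0], [-0.44, -0.08, -0.0], [-0.49, -0.08, -0.0], [-0.55, -0.08, -0.0], [-0.61, -0.08, -0.0], [-0.66, -0.07, -0.0], [-0.72, -0.06, -0.0], [-0.77, -0.05, -0.0], [-0.83, -0.04, -0.0], [-0.88, -0.03, -0.0], [-0.94, -0.01, -0.0], [-0.99, 0.01, -0.0], [-1.04, 0.03, -0.0], [-1.09, 0.05, -0.0], [-1.14, 0.08, -0.0], [-1.19, 0.11, -0.0], [-1.24, 0.14, -0.0]]
[-0.38, -0.76, -1.15, -1.53, -1.91, -2.29, -2.67, -3.06, -3.44, -3.82, -4.2, -4.58, -4.97, -5.35, -5.73, -6.11, -6.49, -6.88, -7.26, -7.64, -8.02, -8.4, -8.79]
world [0.50212084 0.08750477 0.138     ]
```

Emit:
play_rows --hand '[1, 1, 1, 1]' --pt "-0.05 -0.01 0" --pt "-0.1 -0.03 0" --pt "-0.16 -0.04 0" --pt "-0.16 -0.04 0" --roll '[-0.38, -0.76, -1.15, -1.15]'

```text
t: 27.12
eef_pos: [0.5426, 0.1244, 0.1379]
eef_rot: [0.938, 0.346, 0.0, 0.0]
force: [3.1, 0.4, 1.2]
grip_width: 0.0005
```

Emit:
play_rows --hand '[1, 1, 1]' --pt "-0.055 -0.01 0" --pt "-0.11 -0.02 0" --pt "-0.11 -0.02 0" --roll '[-0.38, -0.76, -0.76]'

```text
t: 27.5
eef_pos: [0.5375, 0.1221, 0.1379]
eef_rot: [0.924, 0.383, 0.0, -0.0]
force: [1.0, 3.7, 2.1]
grip_width: 0.0001
```

```bash
python3 - <<'E'
from lev import *
did([-.16,-.04,0],-1.15);did([-.11,-.02,0],-.76)
im=ctrl.snapshot('side');crop(im,255,190,110,80,7,'pics/y_d.png')
rows([(a,66,-24.5,.138) for a in np.arange(1.81,2.5,.04)])
E
```

```text
cmd [0.5422 0.1247 0.138  0.7077] meas [0.5375 0.1221 0.1379] 0.7855 F [0.98 3.67 2.13] w 0.0001 t 27.5
cmd [0.5374 0.1219 0.138  0.7873] meas [0.5375 0.1221 0.1379] 0.7855 F [0.98 3.67 2.13] w 0.0001 t 27.5
[[-0.05, -0.04, -0.0], [-0.1, -0.05, -0.0], [-0.15, -0.07, -0.0], [-0.21, -0.08, -0.0], [-0.27, -0.09, -0.0], [-0.32, -0.1, -0.0], [-0.38, -0.1, -0.0], [-0.43, -0.11, -0.0], [-0.49, -0.11, -0.0], [-0.55, -0.1, -0.0], [-0.6, -0.1, -0.0], [-0.66, -0.1, -0.0], [-0.71, -0.09, -0.0], [-0.77, -0.08, -0.0], [-0.82, -0.06, -0.0], [-0.88, -0.05, -0.0], [-0.93, -0.03, -0.0], [-0.99, -0.01, -0.0]]
[-0.38, -0.76, -1.15, -1.53, -1.91, -2.29, -2.67, -3.06, -3.44, -3.82, -4.2, -4.58, -4.97, -5.35, -5.73, -6.11, -6.49, -6.88]
world [0.50212084 0.08750477 0.138     ]
```

View pics/y_d.png

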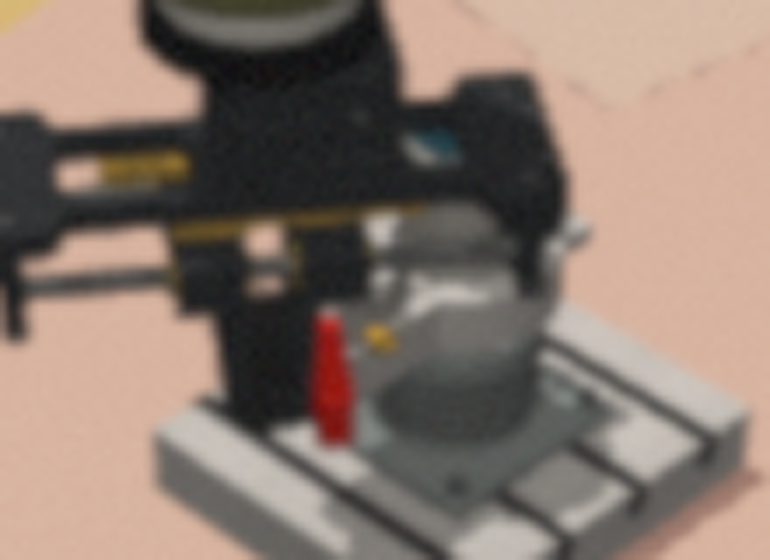

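Emit:
play_rows --hand '[1, 1, 1, 1]' --pt "-0.05 -0.03 0" --pt "-0.1 -0.05 0" --pt "-0.15 -0.07 0" --pt "-0.15 -0.07 0" --roll '[-0.38, -0.76, -1.15, -1.15]'

```text
t: 28.05
eef_pos: [0.5303, 0.1186, 0.138]
eef_rot: [0.899, 0.438, 0.001, 0.001]
force: [5.0, 0.7, 1.4]
grip_width: 0.0003
```

Emit:
play_rows --hand '[1, 1, 1]' --pt "-0.055 -0.01 0" --pt "-0.08 -0.02 0" --pt "-0.08 -0.02 0" --roll '[-0.38, -0.57, -0.57]'

```text
t: 28.42
eef_pos: [0.5267, 0.1162, 0.1378]
eef_rot: [0.886, 0.464, 0.0, 0.0]
force: [4.1, 0.4, 1.5]
grip_width: 0.0003
```

```bash
python3 - <<'E'
from lev import *
did([-.15,-.07,0],-1.15);did([-.08,-.02,0],-.57)
rows([(a,66,-24.5,.138) for a in np.arange(1.99,2.6,.04)])
E
```

```text
cmd [0.5296 0.1191 0.138  0.9077] meas [0.5267 0.1162 0.1378] 0.9659 F [4.15 0.36 1.54] w 0.0003 t 28.425
cmd [0.5263 0.1165 0.138  0.9674] meas [0.5267 0.1162 0.1378] 0.9659 F [4.15 0.36 1.54] w 0.0003 t 28.425
[[-0.06, -0.02, -0.0], [-0.11, -0.04, -0.0], [-0.17, -0.05, -0.0], [-0.22, -0.07, -0.0], [-0.28, -0.08, -0.0], [-0.33, -0.08, -0.0], [-0.39, -0.09, -0.0], [-0.44, -0.09, -0.0], [-0.5, -0.09, -0.0], [-0.56, -0.09, -0.0], [-0.61, -0.09, -0.0], [-0.67, -0.08, -0.0], [-0.73, -0.07, -0.0], [-0.78, -0.06, -0.0], [-0.84, -0.05, -0.0], [-0.89, -0.04, -0.0]]
[-0.38, -0.76, -1.14, -1.53, -1.91, -2.29, -2.67, -3.05, -3.44, -3.82, -4.2, -4.58, -4.96, -5.35, -5.73, -6.11]
world [0.49958267 0.08094132 0.138     ]
```

Emit:
play_rows --hand '[1, 1, 1]' --pt "-0.06 -0.02 0" --pt "-0.11 -0.04 0" --pt "-0.11 -0.04 0" --roll '[-0.38, -0.76, -0.76]'

```text
t: 28.8
eef_pos: [0.522, 0.1129, 0.1379]
eef_rot: [0.866, 0.499, 0.0, 0.0]
force: [4.8, 1.4, 1.3]
grip_width: 0.0004
```

Emit:
play_rows --hand '[1, 1, 1]' --pt "-0.055 -0.01 0" --pt "-0.08 -0.02 0" --pt "-0.08 -0.02 0" --roll '[-0.38, -0.57, -0.57]'

```text
t: 29.18
eef_pos: [0.5187, 0.11, 0.1377]
eef_rot: [0.851, 0.525, -0.0, -0.0]
force: [2.3, 1.3, 1.8]
grip_width: 0.0002
```

```bash
python3 - <<'E'
from lev import *
did([-.11,-.04,0],-.76);did([-.08,-.02,0],-.57)
im=ctrl.snapshot('side');crop(im,265,190,66,50,12,'pics/z_d.png')
im=ctrl.snapshot('wrist');cv2.imwrite('pics/z_w.png',cv2.resize(im,None,fx=1.5,fy=1.5,interpolation=cv2.INTER_CUBIC))
rows([(a,66,-24.5,.138) for a in np.arange(2.13,2.6,.04)])
E
```

```text
cmd [0.5216 0.1132 0.138  1.047 ] meas [0.5187 0.11   0.1377] 1.1055 F [2.32 1.29 1.76] w 0.0002 t 29.175
cmd [0.5187 0.1102 0.138  1.1067] meas [0.5187 0.11   0.1377] 1.1055 F [2.32 1.29 1.76] w 0.0002 t 29.175
[[-0.05, -0.03, -0.0], [-0.11, -0.04, -0.0], [-0.16, -0.06, -0.0], [-0.22, -0.07, -0.0], [-0.27, -0.08, -0.0], [-0.33, -0.09, -0.0], [-0.39, -0.09, -0.0], [-0.44, -0.09, -0.0], [-0.5, -0.09, -0.0], [-0.55, -0.09, -0.0], [-0.61, -0.09, -0.0], [-0.67, -0.08, -0.0]]
[-0.39, -0.77, -1.15, -1.53, -1.92, -2.3, -2.68, -3.06, -3.44, -3.83, -4.21, -4.59]
world [0.50003758 0.08227379 0.138     ]
```

View pics/z_d.png

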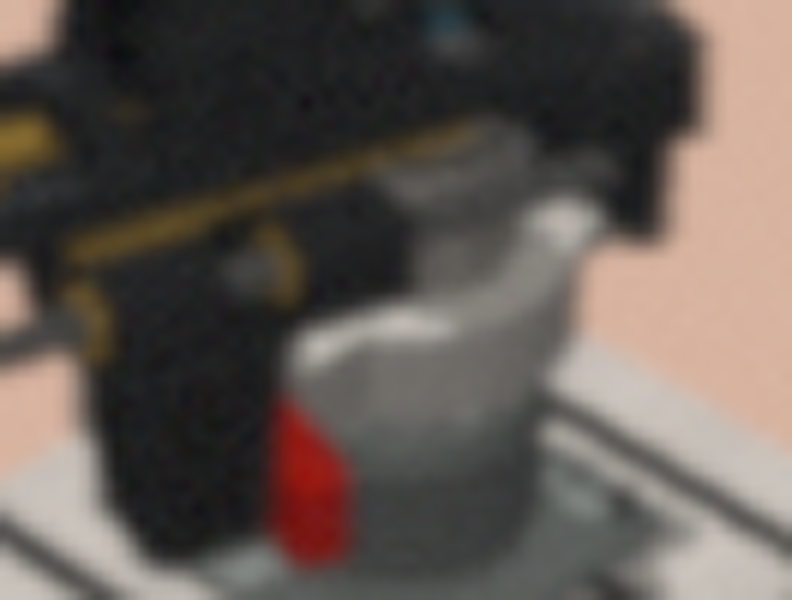

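View pics/z_w.png

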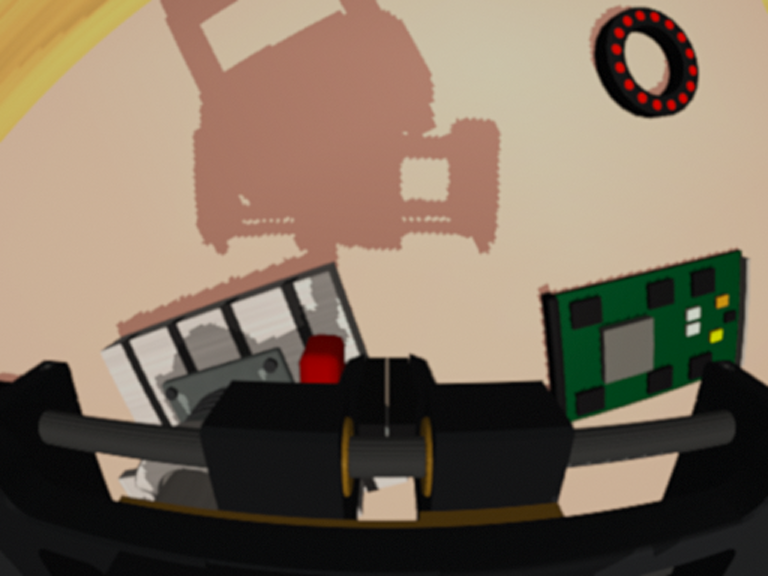

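Emit:
play_rows --hand '[1, 1, 1]' --pt "-0.05 -0.02 0" --pt "-0.11 -0.04 0" --pt "-0.11 -0.04 0" --roll '[-0.38, -0.76, -0.76]'

```text
t: 29.65
eef_pos: [0.5141, 0.1059, 0.1375]
eef_rot: [0.829, 0.559, -0.001, -0.0]
force: [0.6, 0.3, 1.1]
grip_width: 0.0001
```

Emit:
play_rows --hand '[1, 1, 1]' --pt "-0.055 -0.01 0" --pt "-0.08 -0.02 0" --pt "-0.08 -0.02 0" --roll '[-0.38, -0.57, -0.57]'

```text
t: 30.02
eef_pos: [0.5119, 0.1036, 0.1376]
eef_rot: [0.813, 0.583, 0.0, -0.001]
force: [3.3, 8.2, 0.6]
grip_width: 0.0002
```

Emit:
play_rows --hand '[1, 1, 1]' --pt "-0.03 -0.01 0" --pt "-0.03 -0.01 0" --pt "-0.03 -0.01 0" --roll '[-0.2, -0.2, -0.2]'

```text
t: 30.4
eef_pos: [0.5106, 0.1014, 0.1374]
eef_rot: [0.806, 0.592, -0.001, -0.0]
force: [-0.9, 1.7, 0.0]
grip_width: 0.0005
```

```bash
python3 - <<'E'
from lev import *
did([-.11,-.04,0],-.76);did([-.08,-.02,0],-.57);did([-.03,-.01,0],-.2)
s=ctrl.observe(); print('tang',axes(load()[3])@s['force'])
E
```

```text
cmd [0.5145 0.1062 0.138  1.1863] meas [0.5106 0.1014 0.1374] 1.2662 F [-0.88  1.66  0.04] w 0.0005 t 30.4
cmd [0.512  0.1028 0.138  1.246 ] meas [0.5106 0.1014 0.1374] 1.2662 F [-0.88  1.66  0.04] w 0.0005 t 30.4
cmd [0.5111 0.1016 0.138  1.2669] meas [0.5106 0.1014 0.1374] 1.2662 F [-0.88  1.66  0.04] w 0.0005 t 30.4
tang [ 1.32116009 -1.33166116 -0.0360182 ]
```

Emit:
play_rows --hand '[1, 1, 1]' --pt "-0.04 -0.01 0" --pt "-0.04 -0.01 0" --pt "-0.04 -0.01 0" --roll '[-0.3, -0.3, -0.3]'

```text
t: 30.78
eef_pos: [0.5095, 0.1, 0.1374]
eef_rot: [0.796, 0.605, -0.0, -0.001]
force: [-0.1, 5.5, 0.4]
grip_width: 0.0004
```

Emit:
play_rows --hand '[1, 1, 1]' --pt "-0.04 -0.01 0" --pt "-0.04 -0.01 0" --pt "-0.04 -0.01 0" --roll '[-0.3, -0.3, -0.3]'

```text
t: 31.15
eef_pos: [0.5085, 0.0989, 0.1375]
eef_rot: [0.787, 0.617, 0.0, -0.001]
force: [-1.3, 10.0, 0.2]
grip_width: 0.0006
```

Emit:
play_rows --hand '[1, 1, 1]' --pt "-0.03 -0.0 0" --pt "-0.03 0 0" --pt "-0.03 0 0" --roll '[-0.2, -0.2, -0.2]'

```text
t: 31.52
eef_pos: [0.5079, 0.098, 0.1375]
eef_rot: [0.78, 0.625, 0.0, -0.002]
force: [-1.9, 13.7, 1.3]
grip_width: 0.0002
```

```bash
python3 - <<'E'
from lev import *
did([-.04,-.01,0],-.3);did([-.04,-.01,0],-.3);did([-.03,0,0],-.2)
s=ctrl.observe(); print('tang',axes(load()[3])@s['force'])
im=ctrl.snapshot('wrist');cv2.imwrite('pics/A_w.png',cv2.resize(im,None,fx=1.5,fy=1.5,interpolation=cv2.INTER_CUBIC))
im=ctrl.snapshot('scene');crop(im,255,190,66,50,12,'pics/A_s.png')
E
```

```text
cmd [0.51   0.0998 0.138  1.2983] meas [0.5079 0.098  0.1375] 1.351 F [-1.93 13.7   1.34] w 0.0002 t 31.525
cmd [0.509  0.098  0.138  1.3297] meas [0.5079 0.098  0.1375] 1.351 F [-1.93 13.7   1.34] w 0.0002 t 31.525
cmd [0.5086 0.0966 0.138  1.3507] meas [0.5079 0.098  0.1375] 1.351 F [-1.93 13.7   1.34] w 0.0002 t 31.525
tang [12.95232485 -4.87280739 -1.34360358]
```

View pics/A_w.png

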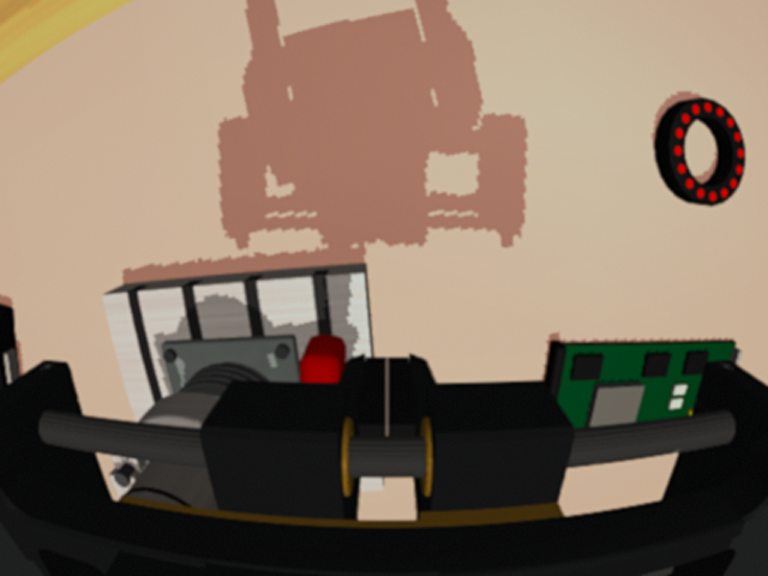

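View pics/A_s.png

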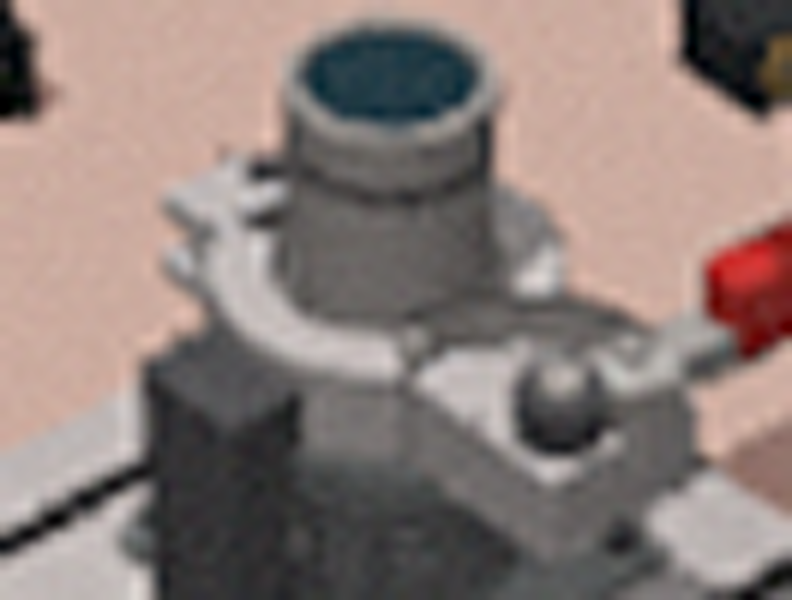

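Emit:
play_rows --hand '[1, 1, 1]' --pt "-0.02 0.01 0" --pt "-0.02 0.01 0" --pt "-0.02 0.01 0" --roll '[-0.1, -0.1, -0.1]'

```text
t: 32.0
eef_pos: [0.5076, 0.0974, 0.1374]
eef_rot: [0.777, 0.629, 0.0, -0.003]
force: [-4.7, 16.8, 2.2]
grip_width: 0.0005
```

```bash
python3 - <<'E'
from lev import *
did([-.02,.01,0],-.1)
s=ctrl.observe(); print('tang',axes(load()[3])@s['force'])
E
```

```text
cmd [0.5089 0.0955 0.138  1.3611] meas [0.5076 0.0974 0.1374] 1.3614 F [-4.65 16.77  2.21] w 0.0005 t 32.0
tang [15.43896378 -8.04087339 -2.21063475]
```

Emit:
play_rows --hand '[1, 1, 1, 1, 1, 1, 1, 1, 1]' --pt "0.1 -0.01 0" --pt "0.3 -0.01 0" --pt "0.5 -0.01 0" --pt "0.5 0 -0.6" --pt "0.5 0 -1.6" --pt "0.5 0 -2.4" --pt "1.0 -0.5 -2.4" --pt "1.0 -0.5 -2.4" --pt "1.0 -0.5 -2.4" --roll '[0, 0, 0, 0, 0, 0, 0, 0, 0]'

```text
t: 33.12
eef_pos: [0.4951, 0.1493, 0.2574]
eef_rot: [0.777, 0.629, -0.0, 0.0]
force: [0.4, -0.2, 0.3]
grip_width: 0.0002
```

```bash
python3 - <<'E'
from lev import *
did([1.0,-.5,-2.4],0)
im=ctrl.snapshot('scene');crop(im,255,190,66,50,12,'pics/B_s.png')
im=ctrl.snapshot('side');crop(im,260,190,66,50,12,'pics/B_d.png')
im=ctrl.snapshot('wrist');cv2.imwrite('pics/B_w.png',cv2.resize(im,None,fx=1.5,fy=1.5,interpolation=cv2.INTER_CUBIC))
E
```

```text
cmd [0.4948 0.1496 0.258  1.3611] meas [0.4951 0.1493 0.2574] 1.3615 F [ 0.37 -0.2   0.25] w 0.0002 t 33.125
```

View pics/B_s.png

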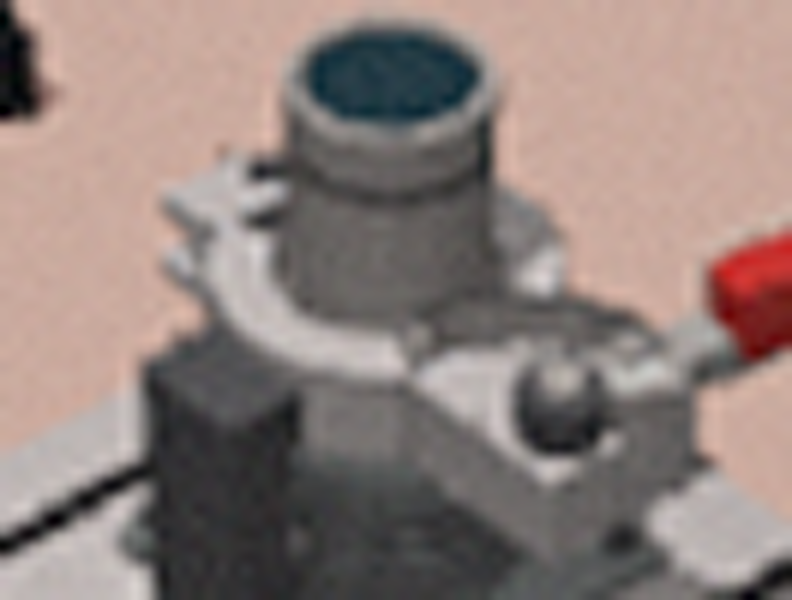

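View pics/B_d.png

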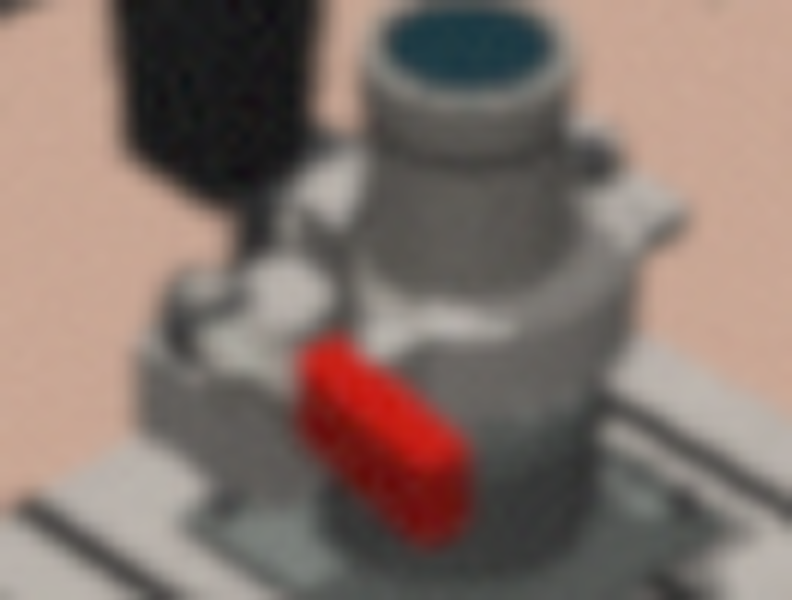

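View pics/B_w.png

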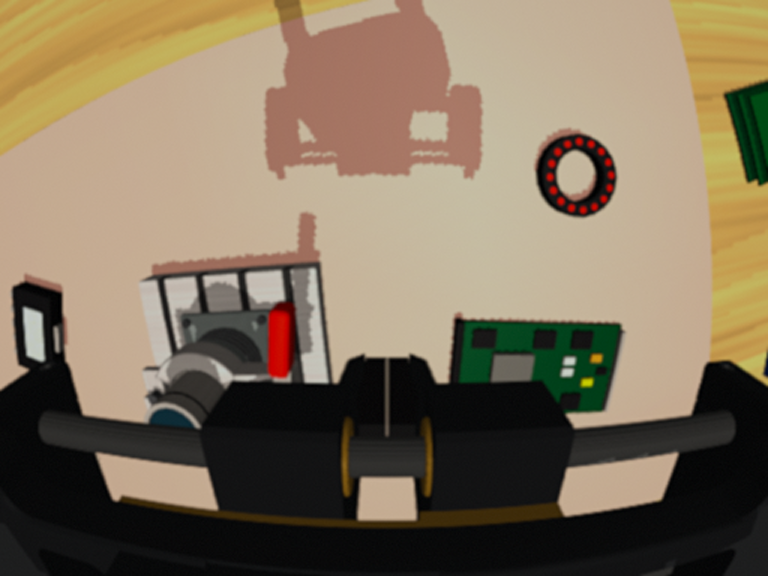

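```bash
python3 - <<'E'
from lev import *
to([(.49,.062,.29,1.3611)])
E
```

```text
[-1.734, 0.27, -0.64] 0.0
```

Emit:
play_rows --hand '[1, 1, 1, 1, 1]' --pt "-0.6 0.1 -0.64" --pt "-1.5 0.2 -0.64" --pt "-1.73 0.27 -0.64" --pt "-1.73 0.27 -0.64" --pt "-1.73 0.27 -0.64" --roll '[0, 0, 0, 0, 0]'

```text
t: 33.9
eef_pos: [0.4902, 0.0628, 0.2895]
eef_rot: [0.777, 0.629, -0.0, -0.0]
force: [0.0, -0.1, -0.6]
grip_width: 0.0004
```

```bash
python3 - <<'E'
from lev import *
did([-1.73,.27,-.64],0)
im=ctrl.snapshot('wrist');W=cam('wrist')
draw(im,W,P,0,2.30,'pics/C_w.png',170,110,170,130,4.5)
cv2.imwrite('pics/C_w0.png',cv2.resize(im[110:240,170:340],None,fx=4.5,fy=4.5,interpolation=cv2.INTER_CUBIC))
E
```

```text
cmd [0.49   0.0622 0.29   1.3611] meas [0.4902 0.0628 0.2895] 1.3617 F [ 0.01 -0.1  -0.64] w 0.0004 t 33.9
```

View pics/C_w.png

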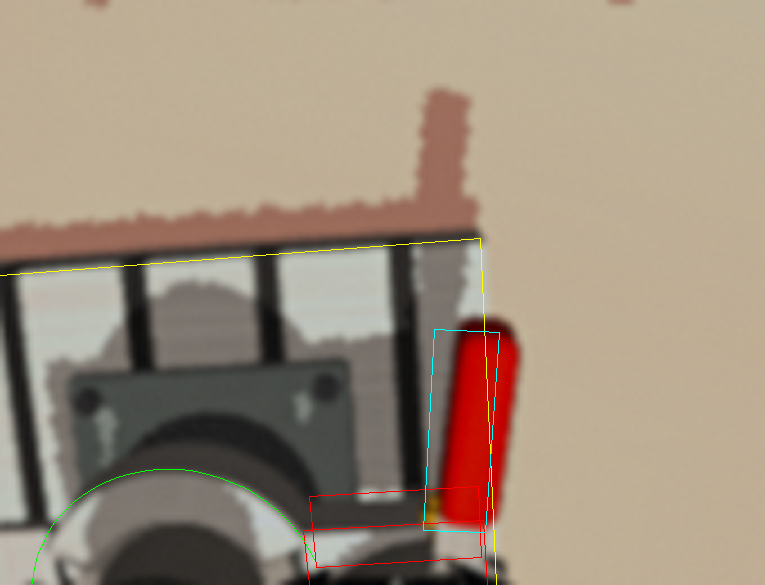

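View pics/C_w0.png

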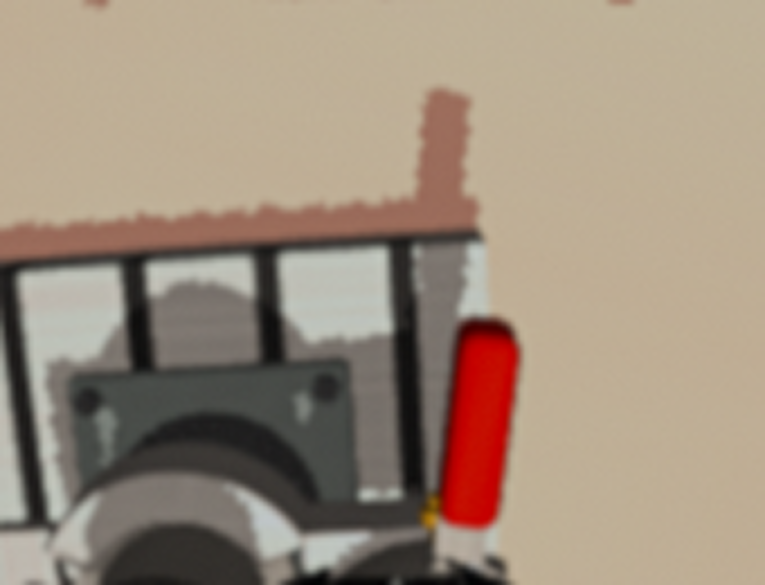

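Emit:
play_rows --hand '[1, 1, 1, 1, 1]' --pt "0 0.9 0" --pt "0 1.8 0" --pt "0 1.8 0" --pt "0 1.8 0" --pt "0 1.8 0" --roll '[0, 0, 0, 0, 0]'

```text
t: 34.58
eef_pos: [0.5774, 0.0439, 0.2902]
eef_rot: [0.777, 0.63, 0.0, 0.0]
force: [-0.3, -0.1, -0.1]
grip_width: 0.0002
```

```bash
python3 - <<'E'
from lev import *
did([0,1.8,0],0)
im=ctrl.snapshot('wrist');W=cam('wrist')
draw(im,W,P,0,2.25,'pics/D_w.png',150,70,170,130,4.5)
cv2.imwrite('pics/D_w0.png',cv2.resize(im[70:200,150:320],None,fx=4.5,fy=4.5,interpolation=cv2.INTER_CUBIC))
E
```

```text
cmd [0.5781 0.0434 0.29   1.3611] meas [0.5774 0.0439 0.2902] 1.3618 F [-0.3  -0.05 -0.08] w 0.0002 t 34.575
```

View pics/D_w.png

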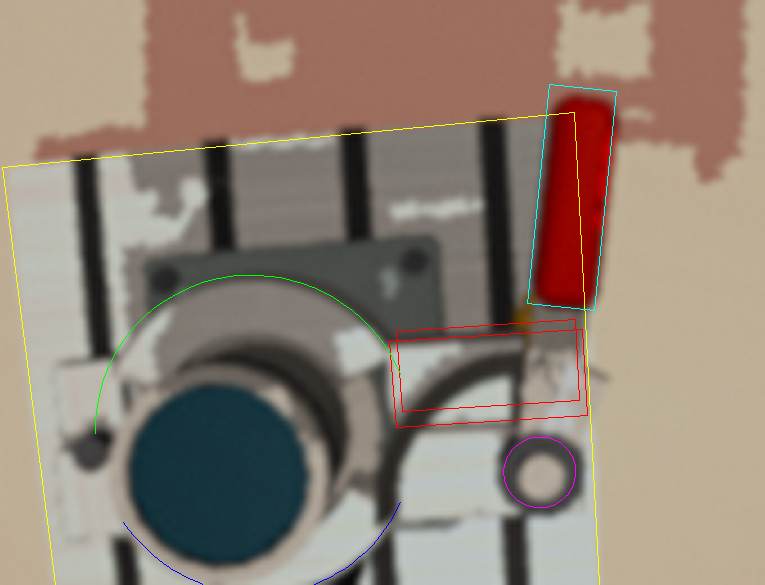

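View pics/D_w0.png

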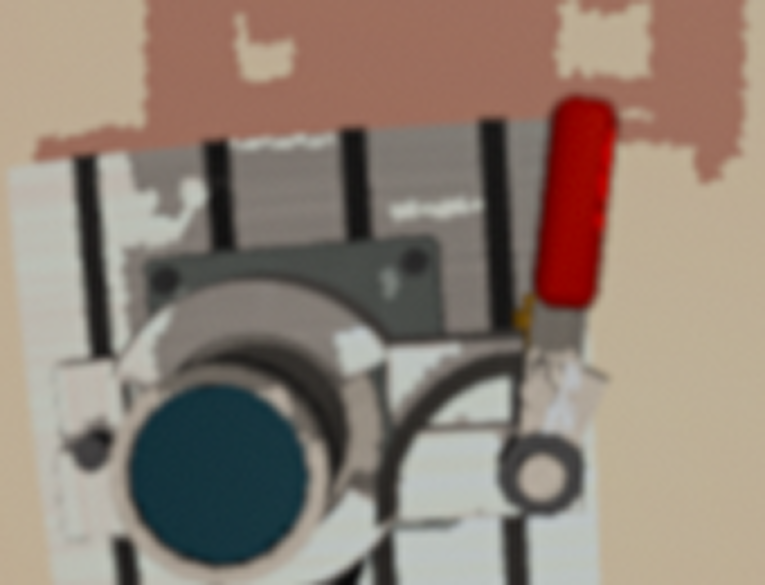

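```bash
python3 - <<'E'
from lev import *
W=cam('wrist')
X=atz(W,(150+218/4.5,70+475/4.5),.1635); print('tube top minus axis est',(X[:2]-P[:2]).round(4))
for n,t in (('side','circuit_card'),('side','ring_light'),('scene','breakout_box')):
    ctrl.snapshot(n); print(t,[np.round(x['box'],1) for x in ctrl.find_in(n,t)[:1]])
print(ctrl.hand_in())
E
```

```text
tube top minus axis est [-0.0009  0.0019]
circuit_card [array([167.9, 263.4,  82.5,  61. ])]
ring_light [array([211.8, 314.4,  33. ,  39.3])]
breakout_box [array([205.2, 170.5,  39.1,  29. ])]
the job is handed in; nothing more can be done
None
```

The camera housing is closed up and handed in, at about 35 s of the 72 s allowed; the hand-in gave no verdict.

- **Tube:** I set it down about 16 mm to the -x side and slid it in under the fixed half's lip with about 7.7 N. It stayed upright when released.
- **Hinged half:** I pushed it shut at the lug with at most about 11 N, until the gap was roughly 1 mm. It sprang back a little when I let go.
- **Lever:** I folded it to about 2.25 rad, stopping at 15.4 N along the push (about 17.5 N in total, including sideways friction), and left it there. It was still there in the later pictures.

**Last checks:**
- In the wrist picture the two lugs meet with only a thin line between them.
- The tube top is about 2 mm from my estimate of the ring's axis. That estimate is itself only good to about 2 mm, so the 3 mm limit is not shown with much margin.
- The circuit card, ring light and breakout box show in the same places as at the start, to within about 2.5 pixels.
- The tool was clear of everything at hand-in.

**Not measured:** the hook load and the gasket load. I judged both from the force on the lever.

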